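# Roll down a pasted book-board strip under the hand pad

## Task

Take the hand pad by its block handle, lay its cork sole flat on top of the metal roller and, pressing with about 10 newtons and never more than 25, roll the roller over the grey pasted strip of book board, over the steel rib and home between the rib and the tall stop bar, moving the roller only with the pad. Then stand the pad back on the bench beside the board, sole down, and let go; leave everything else where it is.

Things in the scene. Friction and masses are not known exactly. Their poses are not given: they have to be found in the camera images.
- roll_pad: Loose hand pad, 0.35 kg: flat wooden plate 80 mm (own x) by 160 mm (own y), 18 mm thick with its firm cork sole (gives about 0.3 mm at 10 N); on its middle a block handle 70 mm long (x), 30 mm wide (y, the width to grip) and 46 mm high, top at 64 mm. Origin: centre of the sole's underside, z up. Starts sole down on the bench, y within 0.5 rad of world y.
- roller: Loose smooth aluminium roller, diameter 40 mm, length 150 mm, about 0.45 kg. Origin: on its axis at mid length; own x along the axis; y and z turn as it rolls. It starts lying on the press board nearly parallel to the board's x, 26 to 48 mm towards -y of the board's middle, and rolls freely. Under a flat pad it goes half as far as the pad.
- press_board: Press board fixed to the bench, plywood 190 mm (own x) by 210 mm (own y), flat rigid top 16 mm above the bench. Origin: centre of its underside. The roller is to go towards own +y. A low start bar, 10 mm high, lies across the -y end. Home, the roller lies flat on the top, parallel to x, touching the stop bar or up to 2.6 mm short of it (its axis at y=+59 to +62 mm, z=+36 mm).
- strip (a point): Point on the press board's top (not on the strip's) under the middle of the grey book-board strip: rigid, fixed, 38 mm wide along the board's y (y=-12 to +26 mm), 160 mm long along x, edges rounded with 3 mm radius. Boards of different thickness are used: it stands anything from 0.5 to 3.5 mm above the board's top. The roller climbs onto it and down again. Axes as the board's.
- rib (a point): Middle of the crest of the rounded, rigid steel rib that runs along the board's x at y=+50 mm (a 6 mm round bar let in) and stands 2 mm above the board's top: the roller and pad rise by this much as they cross it. Axes as the board's.
- stop (a point): Middle of the upper edge of the stop bar's face at the board's y=+82 mm; the dark wooden bar runs along x, 18 mm thick, 24 mm high above the board's top. Axes as the board's.
- spool: Wooden thread spool, 33 mm across and 42 mm high, standing on the bench beyond the work; origin at the centre of its underside. To be left alone.
- linen_tape: Roll of linen tape lying flat, 66 mm across, 20 mm high, on the robot's side between pad and board; origin at the centre of its underside. To be left alone.
- stamp: Rubber stamp with a wooden knob, 22x50x67 mm, standing on the bench to the left of the board; origin at the centre of its underside. To be left alone.
- tape_roll: Kraft tape roll lying flat, 96 mm across, 24 mm high, beyond the pad; origin at the centre of its underside. To be left alone.
- awl: Awl with wooden handle, 139 mm long, lying on the bench beyond the board; origin at the centre of its underside. To be left alone.
Mind the look-alikes: they are no part of the job. Leave any yellow look-alike of the roller alone.

How it is judged:
By the outcome, as a careful person would: the job done as asked, in the order asked, and still so for the second after the job is handed in, with the robot touching nothing.
It also fails if it takes over 72 s, if anything falls off the work surface, if the arm or the gripper's body presses on something with over 40 N, if the wrist force passes 120 N, or if a joint passes its speed limit or range.

## Robot

A 6-joint arm with a two-finger parallel gripper is mounted at the origin on a cart in front of the work surface, level with it; the furniture and walls round the work are solid. World frame = base frame: x ahead of the robot, y to its left, z up, the work surface at z = 0. Lengths are in m, angles in rad, forces in N, time in s.
With the tool pointing down it reaches from about 0.3 to 0.775 m from the base axis. Payload 14.6 kg.
Tool frame: the origin (TCP) lies at the very end of the fingers, on their centre line; the grasp point (between the pads) lies 19 mm behind it (ctrl.hold_point_z is the z of the grasp point in the tool frame, in m); z points along the fingers, y is the direction in which the jaws open and shut (so a half turn about z gives the same grasp; the last joint's range is limited). The gripper opens to 94 mm and grips with 3 to 60 N. Pads are 16 mm wide; open, the fingers measure 119 mm over their backs; the gripper's body (75 mm by 177 mm) begins 78 mm behind the grasp point.
Start: joints at [1.064, 0.3, 1.521, -0, 1.321, -0.067], TCP at [0.234, 0.498, 0.205] pointing down, gripper open.
Joint ranges: [-3.03, 3.03], [-0.79, 2.21], [0.23, 2.52], [-1.04, 4.18], [0, 3.07], [-2.55, 2.55]. Speed limits (rad/s): [2.22, 2.22, 2.57, 3.14, 3.14, 3.14].

## Interface

Orientations are given as [roll, pitch, yaw] about the fixed x, y, z axes, in that order (R = Rz(yaw) Ry(pitch) Rx(roll)).
In Python, from station import ctrl, cams, hand_in gives the robot as it stands.
- The arm moves only by the tool servo_tool, never from a script. Its argument "rows" is a list of rows, each a list of 7 numbers: the shift along the world's x, y, z in m, then the turn, a rotation vector about the world's x, y, z in rad, then the gripper command: -1 is shut, 1 is fully open, values between are in proportion. A call has exactly 8 rows; each row is the pose to reach, as a shift and turn from the pose measured when the call began; what a row does not reach only later rows make up. A row lasts 1/12 s, in which the tool goes at most 41.7 mm and 7.16 degrees, less where a joint would pass 70% of its speed; a pose out of reach is approached as far as the arm can. A call with a gripper value outside its range is refused whole. The fingers move at their own pace and stop on an object; "newtons" is the grip in N (left out, the last holds). Time passes only in rows, so rows that repeat a pose let the fingers close, or fill a call up. It gives the time, the measured TCP pose, the force and the opening at its end, in the units of the state.
- ctrl.get_obs(): the state, without advancing time (a new reading comes with each control period).
- cams.camera(name): name is "side" or "top"; returns a dict with "image" (420x560x3 uint8, red, green, blue), "depth" (420x560 float32, m along the optical axis (not along the pixel's ray), 0 where there is no reading), "fx", "fy", "cx", "cy" (pixels), "dist_coeffs" ([k1, k2, p1, p2, k3] as OpenCV has them; the pictures are not rectified), "rvec" (rotation vector, rad) and "tvec" (3), from world to camera coordinates, as OpenCV has them. Camera axes: x right, y down, z forward; pixel columns grow to the right and rows downward; lengths in m; the calibration is good to about 2 mm. A picture is of the moment at which its call begins.
- hand_in(): hands the job in, once; it reports no verdict.
Trained networks look in a picture, given as the dict that the camera call returned (one of the last four; its "shot" number tells which), for a name from the list of things; names that differ only in an ending like _2 or _b are one class to them, and where a whole thing is asked for, a point or a joint stands for the part that bears it (a point fixed in the world has none). Each returns a list of dicts, best first, with "p" (0 to 1); they miss things now and then, are a little off and sometimes report something else, mostly with a low value. They report only what shows in the picture. A call takes as long as a camera call. They do not tell look-alikes from the thing itself.
- cams.spot_in(picture, name): "box" ([left, top, right, bottom] as shares, 0 to 1, of the picture: columns of its width, rows of its height, round what is visible of it).
- cams.place_of(picture, name): "at" ([column, row] as shares, 0 to 1, of the picture: columns of its width, rows of its height: a listed point, or the origin of a listed thing).
The state is a dict: "time_s": time; "qpos": joint angles; "joint_vel": joint speeds; "tau": joint torques, N m; "ee_pos": TCP position; "eef_rot": TCP orientation; "force": force on the tool from outside, world axes, zero at the start; "moment": the same for the moment, N m; "grip_width": finger opening in m.
Only numpy, scipy, OpenCV 4.12 (cv2) and the standard library are available. Lean on these libraries where they do the work, as an engineer would, in place of code of your own. Each camera call takes 0.05 s, during which the arm holds its last target.

## Working session

There is one attempt and no reset: what is moved stays moved. The work goes in short steps, Python scripts to look and compute and a tool call to move; the robot and the scene stay as the last step left them, time stands still between calls to the robot, and variables do not carry over. Pictures are saved under pics/ and viewed, and the job is handed in when it is done.

Besides the shell and the picture viewer there is one more tool, called after "Call:" in YAML: its name, and indented under it one key for each argument. servo_tool: Moves the arm, as the interface text tells. Its arguments: {"type":"object","properties":{"rows":{"type":"array"},"newtons":{"type":"number"}},"required":["rows"]}

```bash
ls; mkdir -p pics; cat > h.py <<'E'
from station import ctrl,cams,hand_in
import numpy as np,cv2
def shot(n,save=None):
    p=cams.camera(n)
    if save: cv2.imwrite('pics/'+save+'.png',p['image'][:,:,::-1])
    return p
def cam(p):
    K=np.array([[p['fx'],0,p['cx']],[0,p['fy'],p['cy']],[0,0,1.]])
    R=cv2.Rodrigues(np.array(p['rvec'],float))[0]
    return K,np.array(p['dist_coeffs'],float),R,np.array(p['tvec'],float).ravel()
def onz(p,uv,z):
    K,d,R,t=cam(p)
    q=cv2.undistortPoints(np.array(uv,float).reshape(-1,1,2),K,d).reshape(-1,2)
    dirs=np.c_[q,np.ones(len(q))]@R; c=-R.T@t
    s=(z-c[2])/dirs[:,2]
    return c+dirs*s[:,None]
def cloud(p):
    K,d,R,t=cam(p); h,w=p['depth'].shape
    u,v=np.meshgrid(np.arange(w),np.arange(h))
    q=cv2.undistortPoints(np.c_[u.ravel(),v.ravel()].astype(float).reshape(-1,1,2),K,d).reshape(-1,2)
    D=p['depth'].ravel()
    P=(np.c_[q,np.ones(len(q))]*D[:,None]-t)@R
    P[D==0]=np.nan
    return P.reshape(h,w,3)
def proj(p,X):
    K,d,R,t=cam(p)
    return cv2.projectPoints(np.array(X,float).reshape(-1,1,3),R,t,K,d)[0].reshape(-1,2)
E
python3 - <<'E'
from h import *
np.set_printoptions(precision=4,suppress=True)
print(ctrl.get_obs(),ctrl.hold_point_z)
for n in('top','side'):
    p=shot(n,n+'0'); C=cloud(p)
    print(n,p['fx'],-cam(p)[2].T@cam(p)[3])
    for k in['roll_pad','roller','press_board','strip','rib','stop','spool','linen_tape','stamp','tape_roll','awl']:
        for r in cams.place_of(p,k)[:3]:
            a=np.array(r['at'])*[560,420]; i=np.clip(a.astype(int),0,[559,419])
            print(k,round(r['p'],2),a.round(1),C[i[1],i[0]])
E
```

```text
pics
{'time_s': 0.0, 'qpos': array([ 1.0644,  0.3005,  1.5216, -0.0001,  1.3207, -0.0666]), 'joint_vel': array([ 0.0001,  0.0002, -0.0008, -0.0008,  0.0014, -0.0014]), 'tau': array([ -0.0002, -53.1807, -35.2741,   0.0709,   0.0244,  -0.0002]), 'ee_pos': array([0.2341, 0.4974, 0.2049]), 'eef_rot': array([-3.1404, -0.    ,  2.7018]), 'force': array([-0.7557,  0.1508,  0.1557]), 'moment': array([ 0.0617,  0.0194, -0.0092]), 'grip_width': 0.0938338356207784} -0.0188
top 455.693548069502 [0.4138 0.0215 1.3928]
roll_pad 0.58 [387.  210.4] [ 0.4869 -0.286   0.0656]
roller 0.9 [363.2 274.7] [ 0.2988 -0.2188  0.035 ]
roller 0.56 [289.6 195.2] [0.5318 0.0004 0.0592]
press_board 0.81 [279.3 201. ] [0.5169 0.03   0.0229]
press_board 0.17 [251.4 194.7] [0.5386 0.1149 0.0178]
strip 0.58 [275.2 195.1] [0.5358 0.0422 0.0146]
rib 0.67 [260.3 194.1] [0.5388 0.0877 0.0157]
stop 0.56 [255.4 196.5] [0.533  0.1031 0.0119]
linen_tape 0.65 [328.5 222. ] [ 0.4539 -0.119   0.0053]
stamp 0.61 [177.3 143.2] [0.6947 0.3413 0.0242]
tape_roll 0.96 [402.  141.7] [ 0.7044 -0.3513  0.0036]
awl 0.55 [223.4 123. ] [0.762  0.2041 0.0012]
side 382.65150162590726 [ 0.3044 -0.7472  0.655 ]
roll_pad 0.56 [304.5 331.5] [ 0.4772 -0.3083  0.0187]
roll_pad 0.25 [275.4 215.6] [0.5311 0.0824 0.0137]
roller 0.61 [204.6 326.2] [ 0.2947 -0.4107  0.2344]
roller 0.6 [278.1 230.3] [ 0.5092 -0.0228  0.0462]
press_board 0.77 [278.6 225.6] [ 0.5117 -0.0151  0.0559]
strip 0.56 [278.7 221.6] [0.5299 0.0484 0.0178]
rib 0.92 [279.2 214.5] [0.5423 0.0806 0.016 ]
stop 0.76 [275.1 200.9] [0.5427 0.1202 0.0376]
spool 0.6 [304.  167.1] [ 0.7086  0.3367 -0.0013]
spool 0.51 [388.3 244.4] [ 0.7605 -0.1321  0.0241]
linen_tape 0.7 [266.6 274. ] [ 0.4461 -0.1364  0.0191]
linen_tape 0.31 [303.3 332.2] [ 0.4748 -0.3093  0.0178]
stamp 0.71 [302.1 167.6] [0.695  0.3196 0.0103]
tape_roll 0.76 [420.1 329.1] [ 0.7075 -0.3591 -0.    ]
awl 0.6 [332.9 182.7] [0.7569 0.2072 0.0051]
```

View pics/top0.png

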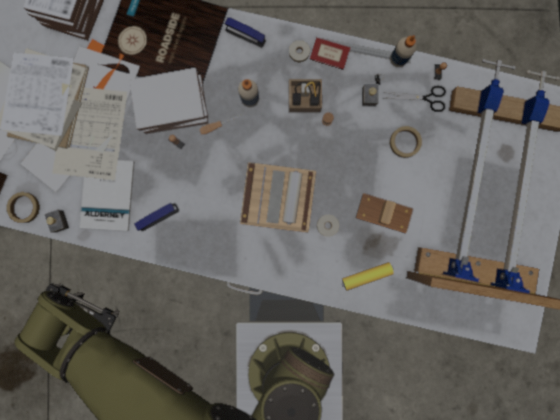

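View pics/side0.png

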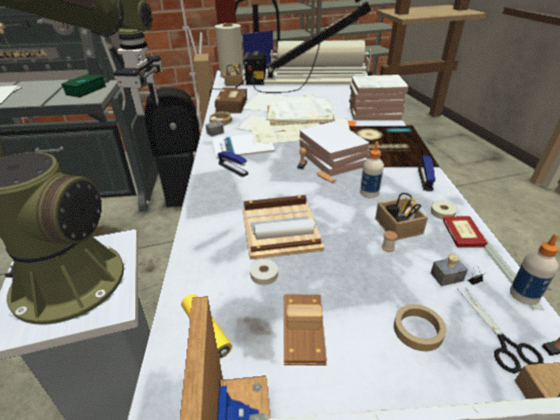

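```bash
python3 - <<'E'
from h import *
np.set_printoptions(precision=4,suppress=True)
Ps=[];
for i in range(4):
    p=shot('top'); Ps.append(cloud(p))
C=np.nanmedian(Ps,axis=0); np.save('C.npy',C)
q=shot('side'); S=cloud(q)
print('noise',np.nanstd(np.array(Ps)-C,axis=0)[100:250,200:400].mean())
im=p['image']
a=cv2.resize(im[150:245,230:325],(570,570),interpolation=cv2.INTER_CUBIC)
b=cv2.resize(im[180:250,345:425],(560,490),interpolation=cv2.INTER_CUBIC)
cv2.imwrite('pics/topboard.png',a[:,:,::-1]);cv2.imwrite('pics/toppad.png',b[:,:,::-1])
im=q['image']
a=cv2.resize(im[185:265,235:330],(760,640),interpolation=cv2.INTER_CUBIC)[:600]
b=cv2.resize(im[285:370,275:335],(420,595),interpolation=cv2.INTER_CUBIC)
cv2.imwrite('pics/sideboard.png',a[:,:,::-1]);cv2.imwrite('pics/sidepad.png',b[:,:,::-1])
# table plane bias
for nm,c in(('top',C),('side',S)):
    m=(c[...,0]>.4)&(c[...,0]<.7)&(c[...,1]>-.45)&(c[...,1]<.25)
    z=c[m][:,2]; print(nm,np.nanmedian(z[np.abs(z)<.01]))
    m=(c[...,0]>.40)&(c[...,0]<.60)&(c[...,1]>-.42)&(c[...,1]<-.18)
    for lo,hi in((.010,.028),(.05,.08)):
        P=c[m&(c[...,2]>lo)&(c[...,2]<hi)]
        r=cv2.minAreaRect((P[:,:2]*1000).astype(np.float32)); print(nm,lo,len(P),r,P.mean(0),np.median(P[:,2]))
    m=(c[...,0]>.40)&(c[...,0]<.66)&(c[...,1]>-.1)&(c[...,1]<.2)
    for lo,hi in((.008,.1),(.045,.08)):
        P=c[m&(c[...,2]>lo)&(c[...,2]<hi)]
        r=cv2.minAreaRect((P[:,:2]*1000).astype(np.float32)); print(nm,lo,len(P),r,P.mean(0),np.median(P[:,2]))
E
```

```text
noise 0.0009729304422782352
top -0.0003741188682663088
top 0.01 1115 ((482.1507263183594, -290.39166259765625), (161.4793243408203, 80.78307342529297), 72.69445037841797) [ 0.4815 -0.2876  0.0175] 0.01749558232468873
top 0.05 255 ((482.122314453125, -289.9328918457031), (30.799489974975586, 69.93524169921875), 72.47325134277344) [ 0.4818 -0.2883  0.0622] 0.06261769867794986
top 0.008 4396 ((528.327880859375, 13.677810668945312), (253.064453125, 190.66314697265625), 82.57288360595703) [0.5281 0.0323 0.0243] 0.017449403439212828
top 0.045 597 ((527.9849243164062, -8.849922180175781), (36.072288513183594, 152.42625427246094), 81.7977523803711) [ 0.5273 -0.0084  0.0524] 0.05293965928566563
side 4.3494357127270824e-05
side 0.01 1972 ((481.0442199707031, -293.0529479980469), (159.15145874023438, 81.09564208984375), 72.81993865966797) [ 0.4731 -0.3134  0.0178] 0.017837559110970302
side 0.05 540 ((480.51519775390625, -294.04730224609375), (28.39702796936035, 68.3229751586914), 72.74020385742188) [ 0.479  -0.2968  0.0612] 0.06275253201238735
side 0.008 3986 ((526.9712524414062, 11.33758544921875), (247.5595245361328, 189.8004150390625), 82.63252258300781) [0.5234 0.0166 0.0258] 0.018733546153813535
side 0.045 539 ((525.6085815429688, -13.771034240722656), (36.09156799316406, 151.00218200683594), 83.20171356201172) [ 0.5246 -0.018   0.0519] 0.052573560073758276
```

View pics/topboard.png

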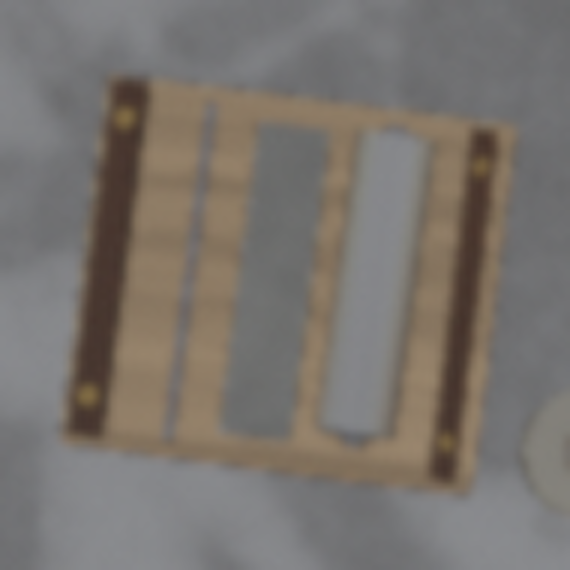

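View pics/toppad.png

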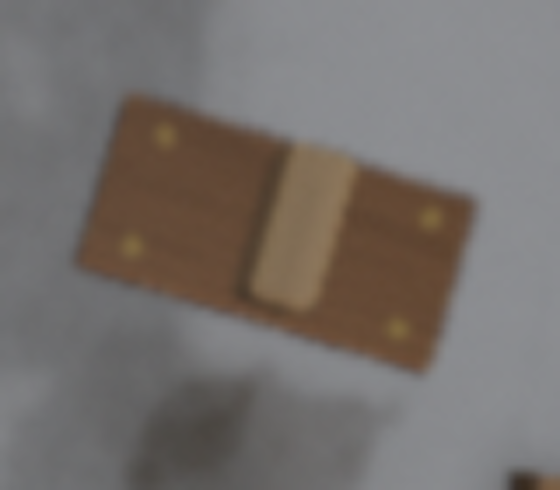

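View pics/sideboard.png

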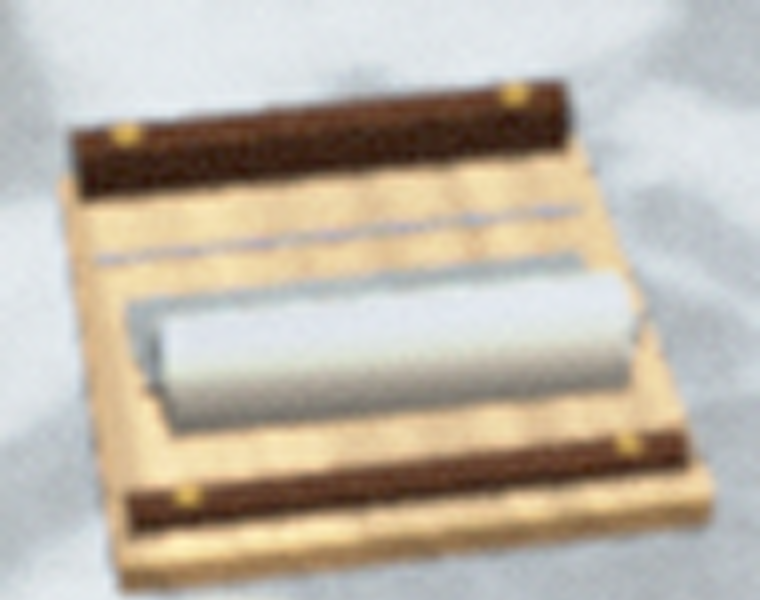

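View pics/sidepad.png

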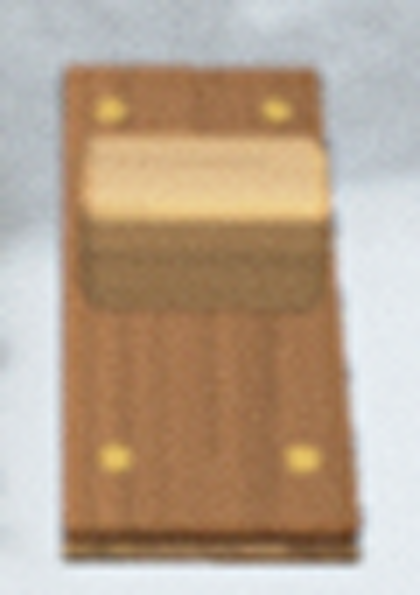

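```bash
python3 - <<'E'
from h import *
from scipy.optimize import least_squares
np.set_printoptions(precision=4,suppress=True)
C=np.load('C.npy'); q=shot('side'); S=cloud(q)
yaw=np.radians(-7.4); ex=np.array([np.cos(yaw),np.sin(yaw)]); ey=np.array([-ex[1],ex[0]])
c0=np.array([.528,.023])
for nm,c in(('top',C),('side',S)):
    d=c[...,:2]-c0; X=d@ex; Y=d@ey; Z=c[...,2]
    m=(abs(X)<.11)&(Y>-.112)&(Y<.12)&(Z>.009)
    r=cv2.minAreaRect((c[m][:,:2]*1000).astype(np.float32)); print(nm,r)
    # profile
    for y in np.arange(-110,116,4):
        s=(abs(X)<.06)&(abs(Y-y/1000)<.002)
        print(y,s.sum(),np.round(np.nanmedian(Z[s])*1000,2) if s.any() else '',end=' | ')
    print()
    # roller fit: axis line at z=.036
    m=(abs(X)<.07)&(Z>.040)&(abs(Y+.037)<.03)
    P=c[m]
    def f(v):
        a=np.array([np.cos(v[2]),np.sin(v[2])]); n=np.array([-a[1],a[0]])
        o=(P[:,:2]-v[:2])@n
        return np.hypot(o,P[:,2]-v[3])-.02
    def g(v): return f(np.r_[.528,v[0],v[1],v[2]])
    s=least_squares(g,[-.01,yaw,.036],loss='soft_l1',f_scale=.001); print('roller y at x=.528, yaw, z',s.x,np.std(s.fun))
    m=(Z>.047)&(abs(Y+.037)<.03); a=np.array([np.cos(s.x[1]),np.sin(s.x[1])]); t=(c[m][:,:2]-[.528,s.x[0]])@a; print('ends',np.nanpercentile(t,[0.5,99.5]))
E
```

```text
top ((531.2911376953125, 34.98870086669922), (209.96844482421875, 190.33502197265625), 82.59449768066406)
-110 50 -0.46 | -106 52 -0.66 | -102 50 -0.17 | -98 51 -0.89 | -94 41 0.23 | -90 49 15.17 | -86 54 15.3 | -82 46 25.54 | -78 54 25.61 | -74 55 25.62 | -70 57 22.95 | -66 51 15.72 | -62 54 15.24 | -58 50 15.79 | -54 52 16.17 | -50 46 42.37 | -46 52 49.01 | -42 53 52.12 | -38 57 54.23 | -34 55 55.37 | -30 55 55.06 | -26 55 54.02 | -22 55 53.08 | -18 54 49.87 | -14 55 45.44 | -10 51 16.51 | -6 51 15.44 | -2 53 15.61 | 2 53 17.53 | 6 51 18.02 | 10 53 17.88 | 14 52 17.7 | 18 51 18.43 | 22 55 18.31 | 26 50 18.12 | 30 53 18.21 | 34 52 18.17 | 38 50 16.68 | 42 53 15.98 | 46 50 15.46 | 50 54 15.65 | 54 52 15.71 | 58 51 15.87 | 62 54 17.57 | 66 49 15.68 | 70 50 15.3 | 74 55 15.36 | 78 51 16.08 | 82 51 15.97 | 86 51 15.76 | 90 53 15.36 | 94 79 23.28 | 98 53 39.9 | 102 54 39.77 | 106 55 39.83 | 110 52 39.46 | 114 23 15.89 | 
roller y at x=.528, yaw, z [-0.0085 -0.1401  0.0354] 0.001272498138542261
ends [-0.5666  0.3589]
side ((529.4153442382812, 29.831687927246094), (210.17160034179688, 189.
[... 188 characters left out ...]
2 23.83 | -66 0  | -62 21 16.41 | -58 53 15.75 | -54 212 35.24 | -50 256 39.71 | -46 148 48.16 | -42 113 51.99 | -38 61 54.57 | -34 46 54.96 | -30 37 54.89 | -26 18 53.6 | -22 9 51.14 | -18 0  | -14 0  | -10 0  | -6 0  | -2 0  | 2 0  | 6 0  | 10 0  | 14 0  | 18 2 19.12 | 22 29 18.55 | 26 39 17.82 | 30 40 18.33 | 34 17 17.75 | 38 24 15.78 | 42 36 14.98 | 46 38 15.4 | 50 40 15.55 | 54 45 15.77 | 58 44 16.66 | 62 23 15.8 | 66 32 15.72 | 70 37 15.69 | 74 33 15.74 | 78 36 15.71 | 82 31 15.32 | 86 40 15.34 | 90 164 26.3 | 94 190 28.51 | 98 30 39.47 | 102 34 39.75 | 106 31 39.2 | 110 7 38.3 | 114 0  | 
roller y at x=.528, yaw, z [-0.011  -0.1436  0.0352] 0.0014581108703164835
ends [-0.5608  0.3617]
```

Call:
servo_tool:
  rows:
    - [0.01,-0.032,0,0,0,0.017,1]
    - [0.02,-0.064,0,0,0,0.034,1]
    - [0.03,-0.096,0,0,0,0.051,1]
    - [0.04,-0.128,0,0,0,0.068,1]
    - [0.05,-0.16,0,0,0,0.085,1]
    - [0.06,-0.192,0,0,0,0.102,1]
    - [0.07,-0.224,0,0,0,0.119,1]
    - [0.08,-0.256,0,0,0,0.139,1]
  newtons: 60

```text
time_s: 2.17
ee_pos: [0.3142, 0.2402, 0.2056]
eef_rot: [3.141, 0.0, 2.842]
force: [0.4, -0.7, -0.3]
grip_width: 0.0942
```

Call:
servo_tool:
  rows:
    - [0.01,-0.033,0,0,0,0,1]
    - [0.02,-0.066,0,0,0,0,1]
    - [0.03,-0.1,0,0,0,0,1]
    - [0.041,-0.134,0,0,0,0,1]
    - [0.052,-0.168,0,0,0,0,1]
    - [0.063,-0.202,0,0,0,0,1]
    - [0.073,-0.236,0,0,0,0,1]
    - [0.084,-0.27,0,0,0,0,1]

```text
time_s: 2.83
ee_pos: [0.3983, -0.0317, 0.2059]
eef_rot: [3.141, 0.001, 2.842]
force: [1.1, 0.7, 0.2]
grip_width: 0.0936
```

Call:
servo_tool:
  rows:
    - [0.01,-0.033,-0.01,0,0,0,1]
    - [0.021,-0.066,-0.02,0,0,0,1]
    - [0.031,-0.099,-0.03,0,0,0,1]
    - [0.042,-0.132,-0.045,0,0,0,1]
    - [0.052,-0.165,-0.06,0,0,0,1]
    - [0.063,-0.2,-0.075,0,0,0,1]
    - [0.073,-0.23,-0.085,0,0,0,1]
    - [0.083,-0.262,-0.095,0,0,0,1]

```text
time_s: 3.5
ee_pos: [0.4814, -0.2953, 0.1099]
eef_rot: [3.141, 0.001, 2.841]
force: [0.8, -0.2, 0.5]
grip_width: 0.0943
```

Call:
servo_tool:
  rows:
    - [0,0.0035,-0.013,0,0,0,1]
    - [0,0.0035,-0.027,0,0,0,1]
    - [0,0.0035,-0.041,0,0,0,1]
    - [0,0.0035,-0.055,0,0,0,1]
    - [0,0.0035,-0.068,0,0,0,1]
    - [0,0.0035,-0.078,0,0,0,1]
    - [0,0.0035,-0.085,0,0,0,1]
    - [0,0.0035,-0.086,0,0,0,1]

```text
time_s: 4.17
ee_pos: [0.481, -0.2915, 0.0228]
eef_rot: [3.14, -0.001, 2.841]
force: [-0.1, 0.1, -0.5]
grip_width: 0.0939
```

```bash
python3 - <<'E'
from h import *
q=shot('side'); print(ctrl.get_obs()['ee_pos'])
b=cv2.resize(q['image'][225:375,240:360],(480,600),interpolation=cv2.INTER_CUBIC)
cv2.imwrite('pics/grasp.png',b[:,:,::-1])
E
```

```text
[ 0.48126361 -0.29168959  0.02343004]
```

View pics/grasp.png

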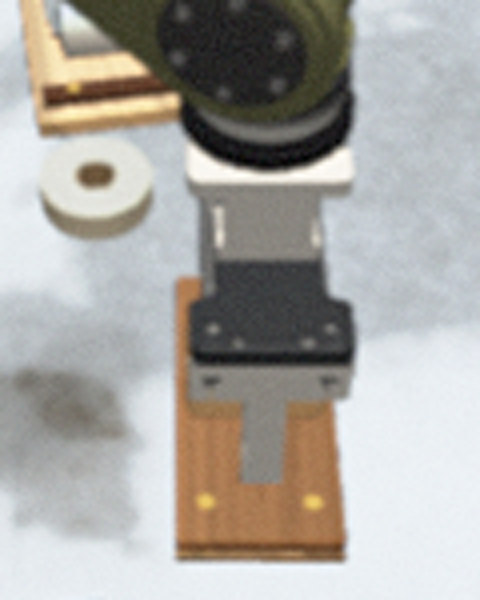

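Fingers straddle the handle, centred along it (finger at ~(265,440) in the crop). Close.

Call:
servo_tool:
  rows:
    - [0,0,0,0,0,0,0]
    - [0,0,0,0,0,0,-0.5]
    - [0,0,0,0,0,0,-1]
    - [0,0,0,0,0,0,-1]
    - [0,0,0,0,0,0,-1]
    - [0,0,0,0,0,0,-1]
    - [0,0,0,0,0,0,-1]
    - [0,0,0,0,0,0,-1]
  newtons: 60

```text
time_s: 4.88
ee_pos: [0.4813, -0.2917, 0.0235]
eef_rot: [3.141, -0.0, 2.841]
force: [-0.7, -0.7, 0.0]
grip_width: 0.0441
```

Call:
servo_tool:
  rows:
    - [0,0,0,0,0,0,-1]
    - [0,0,0,0,0,0,-1]
    - [0,0,0,0,0,0,-1]
    - [0,0,0,0,0,0,-1]
    - [0,0,0,0,0,0,-1]
    - [0,0,0,0,0,0,-1]
    - [0,0,0,0,0,0,-1]
    - [0,0,0,0,0,0,-1]

```text
time_s: 5.55
ee_pos: [0.4813, -0.2916, 0.0235]
eef_rot: [3.141, -0.0, 2.841]
force: [-1.3, 0.4, 0.5]
grip_width: 0.0297
```

Call:
servo_tool:
  rows:
    - [0,0,0.01,0,0,0,-1]
    - [0,0,0.03,0,0,0,-1]
    - [0,0,0.05,0,0,0,-1]
    - [0,0.01,0.07,0,0,0.02,-1]
    - [0.004,0.03,0.085,0,0,0.05,-1]
    - [0.009,0.055,0.09,0,0,0.08,-1]
    - [0.014,0.08,0.09,0,0,0.11,-1]
    - [0.019,0.11,0.09,0,0,0.14,-1]

```text
time_s: 6.22
ee_pos: [0.5004, -0.1811, 0.1145]
eef_rot: [3.141, 0.001, 2.982]
force: [0.6, -0.1, -3.0]
grip_width: 0.0296
```

Call:
servo_tool:
  rows:
    - [0.003,0.02,0,0,0,0.02,-1]
    - [0.006,0.04,0,0,0,0.031,-1]
    - [0.009,0.06,0,0,0,0.031,-1]
    - [0.012,0.08,0,0,0,0.031,-1]
    - [0.015,0.1,0,0,0,0.031,-1]
    - [0.018,0.115,0,0,0,0.031,-1]
    - [0.02,0.119,0,0,0,0.031,-1]
    - [0.02,0.119,0,0,0,0.031,-1]

```text
time_s: 6.88
ee_pos: [0.5206, -0.0615, 0.1149]
eef_rot: [3.141, 0.001, 3.015]
force: [0.1, 0.5, -2.5]
grip_width: 0.0296
```

```bash
python3 - <<'E'
from h import *
np.set_printoptions(precision=4,suppress=True)
o=ctrl.get_obs();print(o['ee_pos'],o['eef_rot'],o['force'],o['moment'],o['grip_width'])
q=shot('side'); t=shot('top')
cv2.imwrite('pics/p1.png',cv2.resize(q['image'][165:315,200:360],(640,600),interpolation=cv2.INTER_CUBIC)[:,:,::-1])
C=cloud(q)
# sole/plate: points on plate top near z~.10
m=(abs(C[...,0]-.52)<.09)&(abs(C[...,1]+.062)<.1)&(C[...,2]>.095)&(C[...,2]<.125)
P=C[m]; print(len(P)); A=np.c_[P[:,:2]-[.5208,-.062],np.ones(len(P))]
for k in range(4):
    s=np.linalg.lstsq(A,P[:,2],rcond=None)[0]; r=P[:,2]-A@s; g=abs(r)<.003; P,A=P[g],A[g]
print(s,len(P)); r=cv2.minAreaRect((P[:,:2]*1000).astype(np.float32)); print(r)
E
```

```text
[ 0.5206 -0.0615  0.1149] [3.1409 0.0012 3.0145] [ 0.1172  0.5187 -2.4527] [-0.0084 -0.0443  0.0261] 0.029648452949753778
1078
[0.0125 0.0106 0.1093] 711
((517.6903686523438, -72.4027099609375), (143.47247314453125, 78.83734130859375), 83.20207214355469)
```

View pics/p1.png

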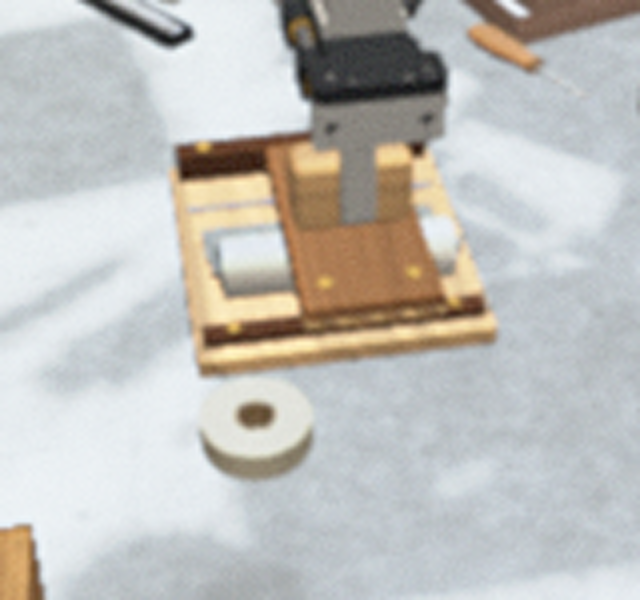

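Call:
servo_tool:
  rows:
    - [0,0,-0.008,0,0,0,-1]
    - [0,0,-0.016,0,0,0,-1]
    - [0,0,-0.022,0,0,0,-1]
    - [0,0,-0.027,0,0,0,-1]
    - [0,0,-0.031,0,0,0,-1]
    - [0,0,-0.032,0,0,0,-1]
    - [0,0,-0.032,0,0,0,-1]
    - [0,0,-0.032,0,0,0,-1]

```text
time_s: 7.65
ee_pos: [0.5204, -0.0627, 0.0828]
eef_rot: [3.141, 0.001, 3.013]
force: [0.5, 0.6, -3.3]
grip_width: 0.0296
```

Call:
servo_tool:
  rows:
    - [0,0,-0.0005,0,0,0,-1]
    - [0,0,-0.001,0,0,0,-1]
    - [0,0,-0.0015,0,0,0,-1]
    - [0,0,-0.002,0,0,0,-1]
    - [0,0,-0.0025,0,0,0,-1]
    - [0,0,-0.0025,0,0,0,-1]
    - [0,0,-0.0025,0,0,0,-1]
    - [0,0,-0.0025,0,0,0,-1]

```text
time_s: 8.32
ee_pos: [0.5205, -0.0627, 0.0803]
eef_rot: [3.141, 0.001, 3.013]
force: [0.3, 0.2, -3.0]
grip_width: 0.0294
```

Call:
servo_tool:
  rows:
    - [0,0,-0.0002,0,0,0,-1]
    - [0,0,-0.0004,0,0,0,-1]
    - [0,0,-0.0006,0,0,0,-1]
    - [0,0,-0.0008,0,0,0,-1]
    - [0,0,-0.0008,0,0,0,-1]
    - [0,0,-0.0008,0,0,0,-1]
    - [0,0,-0.0008,0,0,0,-1]
    - [0,0,-0.0008,0,0,0,-1]

```text
time_s: 8.98
ee_pos: [0.5205, -0.0627, 0.0795]
eef_rot: [3.141, 0.001, 3.013]
force: [0.6, -0.4, -3.6]
grip_width: 0.03
```

Call:
servo_tool:
  rows:
    - [0,0,-0.0001,0,0,0,-1]
    - [0,0,-0.0002,0,0,0,-1]
    - [0,0,-0.0003,0,0,0,-1]
    - [0,0,-0.0004,0,0,0,-1]
    - [0,0,-0.0005,0,0,0,-1]
    - [0,0,-0.0005,0,0,0,-1]
    - [0,0,-0.0005,0,0,0,-1]
    - [0,0,-0.0005,0,0,0,-1]

```text
time_s: 9.65
ee_pos: [0.5206, -0.0627, 0.0793]
eef_rot: [3.141, 0.001, 3.013]
force: [-1.2, 0.4, 6.1]
grip_width: 0.0297
```

```bash
cat > plan.py <<'E'
import numpy as np
def prof(h,y0=-44.,step=0.02):
    y=np.arange(y0,62.01,step)
    z=np.full_like(y,20.)
    def arc(c,zc):
        d=529-(y-c)**2
        return np.where(d>0,zc+np.sqrt(np.maximum(d,0)),0)
    z=np.maximum.reduce([z,arc(-9,h-3),arc(23,h-3),np.where((y>=-9)&(y<=23),20+h,0),arc(50,-1)])
    s=np.r_[0,np.cumsum(np.hypot(np.diff(y),np.diff(z)))]+(y-y0)
    return s,y,z-20
if __name__=='__main__':
    for h in(2.2,2.6,3):
        s,y,z=prof(h); print(h,'S end',s[-1])
        print([(int(a),round(float(np.interp(a,s,y)),1),round(float(np.interp(a,s,z)),2)) for a in range(40,216,4)])
E
python3 plan.py; python3 -c "
from h import *
o=ctrl.get_obs();print(o['force'],o['moment'],o['eef_rot'],o['ee_pos'])
q=shot('side');cv2.imwrite('pics/p2.png',cv2.resize(q['image'][165:315,200:360],(640,600),interpolation=cv2.INTER_CUBIC)[:,:,::-1])"
```

```text
2.2 S end 213.21366686140445
[(40, -24.0, 0.0), (44, -22.0, 0.0), (48, -20.0, 0.0), (52, -18.0, 0.35), (56, -16.1, 1.08), (60, -14.1, 1.62), (64, -12.2, 1.98), (68, -10.2, 2.17), (72, -8.2, 2.2), (76, -6.2, 2.2), (80, -4.2, 2.2), (84, -2.2, 2.2), (88, -0.2, 2.2), (92, 1.8, 2.2), (96, 3.8, 2.2), (100, 5.8, 2.2), (104, 7.8, 2.2), (108, 9.8, 2.2), (112, 11.8, 2.2), (116, 13.8, 2.2), (120, 15.8, 2.2), (124, 17.8, 2.2), (128, 19.8, 2.2), (132, 21.8, 2.2), (136, 23.8, 2.18), (140, 25.8, 2.02), (144, 27.8, 1.69), (148, 29.8, 1.18), (152, 31.7, 0.48), (156, 33.7, 0.0), (160, 35.7, 0.0), (164, 37.7, 0.0), (168, 39.7, 0.0), (172, 41.6, 0.42), (176, 43.6, 1.09), (180, 45.5, 1.57), (184, 47.5, 1.87), (188, 49.5, 2.0), (192, 51.5, 1.95), (196, 53.5, 1.73), (200, 55.5, 1.33), (204, 57.5, 0.75), (208, 59.4, 0.0), (212, 61.4, 0.0)]
2.6 S end 213.40132808735018
[(40, -24.0, 0.0), (44, -22.0, 0.0), (48, -20.0, 0.0), (52, -18.1, 0.73), (56, -16.1, 1.46), (60, -14.2, 2.01), (64, -12.2, 2.38), (68, -10.2, 2.57), (72, -8.2, 2.6), (76, -6.2, 2.6), (80, -4.2, 2.6), (84, -2.2, 2.6), (88, -0.2, 2.6), (92, 1.8
[... 842 characters left out ...]
, 3.0), (100, 5.7, 3.0), (104, 7.7, 3.0), (108, 9.7, 3.0), (112, 11.7, 3.0), (116, 13.7, 3.0), (120, 15.7, 3.0), (124, 17.7, 3.0), (128, 19.7, 3.0), (132, 21.7, 3.0), (136, 23.7, 2.99), (140, 25.7, 2.84), (144, 27.7, 2.51), (148, 29.7, 2.01), (152, 31.6, 1.32), (156, 33.5, 0.45), (160, 35.5, 0.0), (164, 37.5, 0.0), (168, 39.5, 0.0), (172, 41.4, 0.35), (176, 43.4, 1.03), (180, 45.4, 1.53), (184, 47.3, 1.85), (188, 49.3, 1.99), (192, 51.3, 1.96), (196, 53.3, 1.76), (200, 55.3, 1.38), (204, 57.3, 0.82), (208, 59.2, 0.08), (212, 61.2, 0.0)]
[-1.23321771  0.41848156  6.08718694] [0.44988392 0.51749414 0.06447244] [3.14106981e+00 1.46779107e-03 3.01298165e+00] [ 0.52055192 -0.06271992  0.07930939]
```

View pics/p2.png

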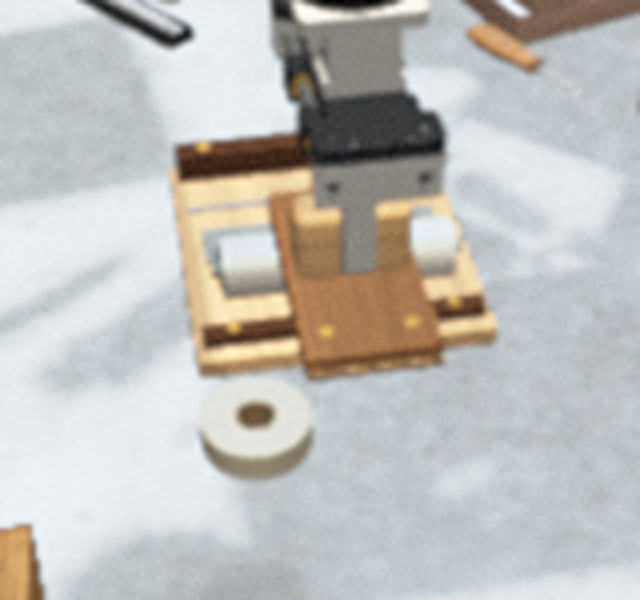

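```bash
cat >> h.py <<'E'
def plane(C,m,c0,tol=.003):
    P=C[m];P=P[~np.isnan(P[:,2])]; A=np.c_[P[:,:2]-c0,np.ones(len(P))]
    for k in range(5):
        s=np.linalg.lstsq(A,P[:,2],rcond=None)[0]; r=P[:,2]-A@s; g=abs(r)<tol; P,A=P[g],A[g]
    return s,len(P),P
E
python3 - <<'E'
from h import *
np.set_printoptions(precision=4,suppress=True)
for nm in('side','top'):
    q=shot(nm); C=cloud(q); x,y,z=C[...,0],C[...,1],C[...,2]
    o=ctrl.get_obs(); c=o['ee_pos'][:2]; print(o['time_s'],o['force'],o['moment'])
    print(nm,'bench',plane(C,(abs(x-.52)<.2)&(abs(y+.06)<.25)&(abs(z)<.006),c)[:2])
    print('board',plane(C,(abs(x-.53)<.1)&(abs(y-.03)<.1)&(z>.012)&(z<.0175),c)[:2])
    s,n,P=plane(C,(abs(x-c[0])<.06)&(abs(y-c[1])<.1)&(z>.066)&(z<.083),c,.002); print('plate',s,n,cv2.minAreaRect((P[:,:2]*1000).astype(np.float32)))
E
```

```text
9.75 [-2.3586  0.7232  5.8979] [0.5214 0.5486 0.0114]
side bench (array([ 0.    , -0.0014, -0.0004]), 17801)
board (array([0.0009, 0.0022, 0.0152]), 819)
plate [0.0045 0.0044 0.0735] 706 ((518.9605102539062, -64.99430847167969), (156.85403442382812, 78.77212524414062), 82.84112548828125)
9.8 [-1.7198 -0.058   6.6639] [ 0.5433  0.5914 -0.004 ]
top bench (array([ 0.0008,  0.0004, -0.0003]), 8838)
board (array([-0.0017, -0.0036,  0.0158]), 1119)
plate [ 0.1284 -0.0138  0.0767] 30 ((496.98919677734375, -50.093719482421875), (142.20912170410156, 14.39270305633545), 89.81053161621094)
```

Call:
servo_tool:
  rows:
    - [0,0,-0.0002,-0.001,0.002,0,-1]
    - [0,0,-0.0002,-0.002,0.005,0,-1]
    - [0,0,-0.0002,-0.003,0.008,0,-1]
    - [0,0,-0.0002,-0.003,0.008,0,-1]
    - [0,0,-0.0002,-0.003,0.008,0,-1]
    - [0,0,-0.0002,-0.003,0.008,0,-1]
    - [0,0,-0.0002,-0.003,0.008,0,-1]
    - [0,0,-0.0002,-0.003,0.008,0,-1]

```text
time_s: 10.47
ee_pos: [0.5208, -0.0627, 0.0796]
eef_rot: [-3.138, -0.005, 3.013]
force: [-3.9, 0.9, 6.8]
grip_width: 0.0295
```

```bash
python3 -c "
from h import *
np.set_printoptions(precision=4,suppress=True)
o=ctrl.get_obs();print(o['force'],o['moment'],o['eef_rot'],o['ee_pos'])"
```

```text
[-3.8695  0.8816  6.7855] [0.6002 0.3665 0.1025] [-3.1382 -0.0053  3.0132] [ 0.5208 -0.0627  0.0796]
```

Call:
servo_tool:
  rows:
    - [0,0.001,-0.0003,0,0,0,-1]
    - [0.0003,0.003,-0.0003,0,0,0,-1]
    - [0.0006,0.006,-0.0003,0,0,0,-1]
    - [0.0009,0.009,-0.0003,0,0,0,-1]
    - [0.0012,0.012,-0.0003,0,0,0,-1]
    - [0.0016,0.015,-0.0003,0,0,0,-1]
    - [0.0019,0.017,-0.0003,0,0,0,-1]
    - [0.0021,0.018,-0.0003,0,0,0,-1]

```text
time_s: 11.13
ee_pos: [0.5233, -0.0443, 0.0795]
eef_rot: [-3.138, -0.004, 3.013]
force: [-0.2, -0.1, 6.7]
grip_width: 0.0302
```

```bash
cat > o.py <<'E'
from h import *
np.set_printoptions(precision=4,suppress=True)
o=ctrl.get_obs();print(o['force'],o['moment'],o['eef_rot'],o['ee_pos'],o['time_s'])
E
python3 o.py
```

```text
[-0.1748 -0.1198  6.6997] [ 0.3147 -0.0615  0.0777] [-3.1383 -0.0043  3.0133] [ 0.5233 -0.0443  0.0795] 11.1333
```

Call:
servo_tool:
  rows:
    - [0.0001,0.001,-0.0003,0,0,0,-1]
    - [0.0003,0.003,-0.0003,0,0,0,-1]
    - [0.0007,0.006,-0.0003,0,0,0,-1]
    - [0.0011,0.009,-0.0003,0,0,0,-1]
    - [0.0015,0.012,-0.0003,0,0,0,-1]
    - [0.0019,0.015,-0.0003,0,0,0,-1]
    - [0.0022,0.017,-0.0003,0,0,0,-1]
    - [0.0024,0.018,-0.0003,0,0,0,-1]

```text
time_s: 11.8
ee_pos: [0.5259, -0.026, 0.0795]
eef_rot: [-3.138, -0.004, 3.014]
force: [-1.6, -0.3, 6.9]
grip_width: 0.0295
```

```bash
cat > look.py <<'E'
# where is the roller in the board frame, from exposed roller points in both views
from h import *
from scipy.optimize import least_squares
import sys
np.set_printoptions(precision=4,suppress=True)
o=ctrl.get_obs();print(o['force'],o['moment'],o['eef_rot'],o['ee_pos'],o['time_s'])
O=np.array([.5308,.0345]); yaw=-.1293; ex=np.array([np.cos(yaw),np.sin(yaw)]); ey=np.array([-ex[1],ex[0]])
guess=float(sys.argv[1])/1000
for nm,sh in(('side',-.0015),('top',0.0005)):
    q=shot(nm); C=cloud(q); d=C[...,:2]-O; X=d@ex; Y=d@ey-sh; Z=C[...,2]
    cx=(o['ee_pos'][:2]-O)@ex
    m=(Z>.028)&(Z<.059)&(abs(Y-guess)<.021)&(abs(X)<.075)&(abs(X-cx)>.044)
    P=np.c_[X[m],Y[m],Z[m]]
    if len(P)<20: print(nm,'few');continue
    f=lambda v:np.hypot(P[:,1]-v[0]-v[1]*P[:,0],P[:,2]-v[2])-.02
    s=least_squares(f,[guess,0,.036],loss='soft_l1',f_scale=.001); print(nm,len(P),'rollerY,skew,z',s.x)
    if nm=='side':
        cv2.imwrite('pics/'+sys.argv[2]+'.png',cv2.resize(q['image'][165:315,200:360],(640,600),interpolation=cv2.INTER_CUBIC)[:,:,::-1])
        x,y=C[...,0],C[...,1]; c=o['ee_pos'][:2]; zt=o['ee_pos'][2]-.0235+.018
        s,n,P=plane(C,(abs(x-c[0])<.06)&(abs(y-c[1])<.1)&(abs(Z-zt)<.009),c,.002); print('plate',s,n)
E
python3 look.py -26 p3
```

```text
[-1.5766 -0.3428  6.9227] [0.3226 0.1179 0.0405] [-3.1383 -0.0037  3.0135] [ 0.5259 -0.026   0.0795] 11.8
side 321 rollerY,skew,z [-0.025  -0.0121  0.0351]
plate [0.0054 0.0015 0.0737] 625
top few
```

View pics/p3.png

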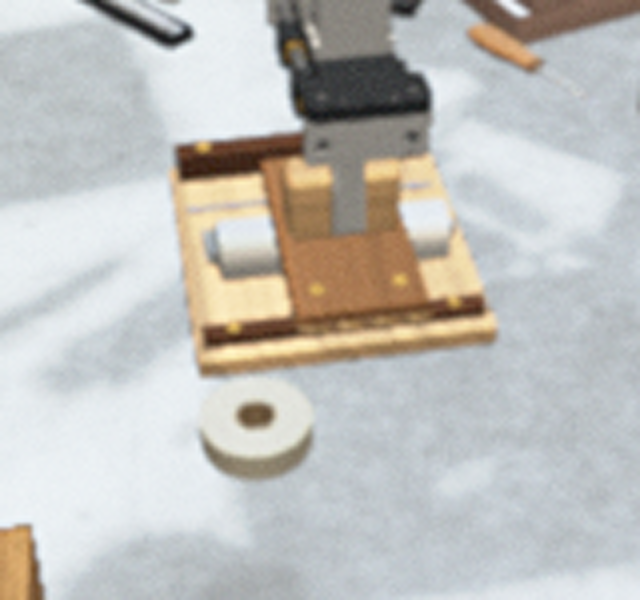

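Call:
servo_tool:
  rows:
    - [0.0001,0.001,-0.0003,0,0,0,-1]
    - [0.0002,0.002,-0.0003,0,0,0,-1]
    - [0.0003,0.003,-0.0003,0,0,0,-1]
    - [0.0004,0.004,-0.0003,0,0,0,-1]
    - [0.0005,0.005,-0.0003,0,0,0,-1]
    - [0.0006,0.006,-0.0003,0,0,0,-1]
    - [0.0007,0.007,-0.0003,0,0,0,-1]
    - [0.0007,0.007,-0.0003,0,0,0,-1]

```text
time_s: 12.57
ee_pos: [0.5269, -0.0188, 0.0795]
eef_rot: [-3.138, -0.003, 3.014]
force: [-1.6, -0.3, 5.4]
grip_width: 0.0297
```

Call:
servo_tool:
  rows:
    - [0,0.0003,-0.0003,0,0,0,-1]
    - [0,0.0006,-0.0003,0,0,0,-1]
    - [0.0001,0.0009,-0.0003,0,0,0,-1]
    - [0.0001,0.0012,-0.0003,0,0,0,-1]
    - [0.0002,0.0014,-0.0003,0,0,0,-1]
    - [0.0002,0.0015,-0.0003,0,0,0,-1]
    - [0.0002,0.0015,-0.0003,0,0,0,-1]
    - [0.0002,0.0015,-0.0003,0,0,0,-1]

```text
time_s: 13.23
ee_pos: [0.5273, -0.0171, 0.0795]
eef_rot: [-3.138, -0.003, 3.014]
force: [-2.5, -0.3, 7.6]
grip_width: 0.0297
```

Call:
servo_tool:
  rows:
    - [-0.0001,0.0004,-0.0003,0,0,0,-1]
    - [-0.0001,0.0008,-0.0003,0,0,0,-1]
    - [0,0.0011,-0.0003,0,0,0,-1]
    - [0,0.0014,-0.0003,0,0,0,-1]
    - [0,0.0017,-0.0003,0,0,0,-1]
    - [0,0.0019,-0.0003,0,0,0,-1]
    - [0,0.002,-0.0003,0,0,0,-1]
    - [0,0.002,-0.0003,0,0,0,-1]

```text
time_s: 13.9
ee_pos: [0.5276, -0.0152, 0.0796]
eef_rot: [-3.138, -0.002, 3.014]
force: [-0.6, -1.7, 8.3]
grip_width: 0.0297
```

Call:
servo_tool:
  rows:
    - [0,0.0003,-0.0003,0,0,0,-1]
    - [0,0.0006,-0.0003,0,0,0,-1]
    - [0,0.0009,-0.0003,0,0,0,-1]
    - [0,0.0012,-0.0003,0,0,0,-1]
    - [0.0001,0.0015,-0.0003,0,0,0,-1]
    - [0.0001,0.0015,-0.0003,0,0,0,-1]
    - [0.0001,0.0015,-0.0003,0,0,0,-1]
    - [0.0001,0.0015,-0.0003,0,0,0,-1]

```text
time_s: 14.57
ee_pos: [0.5279, -0.014, 0.0798]
eef_rot: [-3.137, -0.001, 3.014]
force: [-2.0, -3.4, 9.0]
grip_width: 0.0291
```

Call:
servo_tool:
  rows:
    - [0,0.0003,-0.00025,0,0.001,0,-1]
    - [0,0.0006,-0.0002,0,0.002,0,-1]
    - [0,0.0009,-0.0001,0,0.003,0,-1]
    - [0,0.0012,0,0,0.003,0,-1]
    - [0.0001,0.0016,0.0001,0,0.003,0,-1]
    - [0.0001,0.002,0.00015,0,0.003,0,-1]
    - [0.0001,0.002,0.00015,0,0.003,0,-1]
    - [0.0001,0.002,0.00015,0,0.003,0,-1]

```text
time_s: 15.23
ee_pos: [0.5282, -0.0122, 0.0802]
eef_rot: [-3.136, -0.003, 3.014]
force: [-1.4, -2.0, 7.1]
grip_width: 0.0296
```

```bash
python3 look.py -19 p4
```

```text
[-1.3568 -2.0415  7.1173] [-0.291   0.3385  0.073 ] [-3.1365 -0.0035  3.0142] [ 0.5282 -0.0122  0.0802] 15.2333
side 315 rollerY,skew,z [-0.0179 -0.0094  0.0358]
plate [0.0032 0.0018 0.0745] 590
top few
```

Call:
servo_tool:
  rows:
    - [0,0.0004,-0.0002,0,0,0,-1]
    - [0,0.0008,-0.0001,0,0,0,-1]
    - [0.0001,0.0012,0,0,0,0,-1]
    - [0.0001,0.0016,0.0001,0,0,0,-1]
    - [0.0002,0.002,0.00015,0,0,0,-1]
    - [0.0002,0.0024,0.0002,0,0,0,-1]
    - [0.0002,0.0025,0.0002,0,0,0,-1]
    - [0.0002,0.0025,0.0002,0,0,0,-1]

```text
time_s: 16.0
ee_pos: [0.5285, -0.0098, 0.0806]
eef_rot: [-3.136, -0.003, 3.014]
force: [-2.2, -1.6, 6.9]
grip_width: 0.0294
```

Call:
servo_tool:
  rows:
    - [0,0.0004,-0.0002,0,0.001,0,-1]
    - [0,0.0008,-0.0001,0,0.001,0,-1]
    - [0.0001,0.0012,0,0,0.001,0,-1]
    - [0.0001,0.0016,0.0001,0,0.001,0,-1]
    - [0.0002,0.002,0.00015,0,0.001,0,-1]
    - [0.0002,0.0024,0.0002,0,0.001,0,-1]
    - [0.0002,0.0025,0.0002,0,0.001,0,-1]
    - [0.0002,0.0025,0.0002,0,0.001,0,-1]

```text
time_s: 16.67
ee_pos: [0.5288, -0.0075, 0.0811]
eef_rot: [-3.135, -0.004, 3.015]
force: [-1.1, -2.1, 5.4]
grip_width: 0.0294
```

Call:
servo_tool:
  rows:
    - [0,0.0005,-0.0002,0.001,0,0,-1]
    - [0,0.001,-0.0002,0.002,0,0,-1]
    - [0.0001,0.0015,-0.0001,0.002,0,0,-1]
    - [0.0001,0.002,0,0.002,0,0,-1]
    - [0.0002,0.0025,0.0001,0.002,0,0,-1]
    - [0.0002,0.003,0.0001,0.002,0,0,-1]
    - [0.0002,0.003,0.0001,0.002,0,0,-1]
    - [0.0002,0.003,0.0001,0.002,0,0,-1]

```text
time_s: 17.33
ee_pos: [0.5292, -0.0045, 0.0814]
eef_rot: [-3.137, -0.004, 3.015]
force: [-1.8, -0.7, 7.0]
grip_width: 0.0295
```

Call:
servo_tool:
  rows:
    - [0,0.0005,-0.0003,0.001,0,0,-1]
    - [0,0.001,-0.0002,0.001,0,0,-1]
    - [0.0001,0.0015,-0.0002,0.001,0,0,-1]
    - [0.0001,0.002,-0.0001,0.001,0,0,-1]
    - [0.0002,0.0025,-0.0001,0.001,0,0,-1]
    - [0.0003,0.003,0,0.001,0,0,-1]
    - [0.0003,0.0034,0,0.001,0,0,-1]
    - [0.0003,0.0034,0,0.001,0,0,-1]

```text
time_s: 18.0
ee_pos: [0.5297, -0.0011, 0.0817]
eef_rot: [-3.138, -0.003, 3.015]
force: [-1.5, -0.1, 7.0]
grip_width: 0.0296
```

```bash
python3 look.py -13 p5
```

```text
[-1.4921 -0.0503  6.9865] [0.0371 0.4006 0.0445] [-3.1376 -0.0032  3.0148] [ 0.5297 -0.0011  0.0817] 18.0
side 312 rollerY,skew,z [-0.0126 -0.0119  0.0373]
plate [0.0057 0.0006 0.0758] 566
top few
```

Call:
servo_tool:
  rows:
    - [0,0.0007,-0.0002,0,0.001,0,-1]
    - [0.0001,0.0014,-0.0002,0,0.002,0,-1]
    - [0.0002,0.0021,-0.0001,0,0.003,0,-1]
    - [0.0003,0.0028,-0.0001,0,0.003,0,-1]
    - [0.0004,0.0035,0,0,0.003,0,-1]
    - [0.0005,0.0042,0,0,0.003,0,-1]
    - [0.0006,0.005,0,0,0.003,0,-1]
    - [0.0006,0.005,0,0,0.003,0,-1]

```text
time_s: 18.77
ee_pos: [0.5304, 0.0041, 0.082]
eef_rot: [-3.137, -0.006, 3.015]
force: [-3.1, 0.1, 7.7]
grip_width: 0.0295
```

Call:
servo_tool:
  rows:
    - [0.0001,0.001,-0.0003,0,0,0,-1]
    - [0.0002,0.003,-0.0003,0,0,0,-1]
    - [0.0005,0.005,-0.0002,0,0,0,-1]
    - [0.0007,0.007,-0.0002,0,0,0,-1]
    - [0.001,0.009,-0.0002,0,0,0,-1]
    - [0.0012,0.011,-0.0002,0,0,0,-1]
    - [0.0013,0.012,-0.0002,0,0,0,-1]
    - [0.0013,0.012,-0.0002,0,0,0,-1]

```text
time_s: 19.43
ee_pos: [0.5321, 0.0164, 0.0821]
eef_rot: [-3.137, -0.005, 3.015]
force: [0.0, 0.1, 5.6]
grip_width: 0.0293
```

Call:
servo_tool:
  rows:
    - [0.0001,0.001,-0.0003,0,0,0,-1]
    - [0.0003,0.003,-0.0003,0,0,0,-1]
    - [0.0007,0.006,-0.0003,0,0,0,-1]
    - [0.0011,0.009,-0.0003,0,0,0,-1]
    - [0.0015,0.012,-0.0003,0,0,0,-1]
    - [0.0019,0.015,-0.0003,0,0,0,-1]
    - [0.0022,0.017,-0.0003,0,0,0,-1]
    - [0.0023,0.018,-0.0003,0,0,0,-1]

```text
time_s: 20.1
ee_pos: [0.5346, 0.0347, 0.082]
eef_rot: [-3.137, -0.004, 3.016]
force: [-0.8, 0.1, 5.7]
grip_width: 0.0296
```

```bash
python3 look.py 5 p6
```

```text
[-0.7608  0.1034  5.7408] [-0.052  -0.0283 -0.0082] [-3.1371 -0.0041  3.0156] [0.5346 0.0347 0.082 ] 20.1
side 300 rollerY,skew,z [ 0.0058 -0.0163  0.0379]
plate [0.0067 0.0016 0.0762] 525
top few
```

View pics/p6.png

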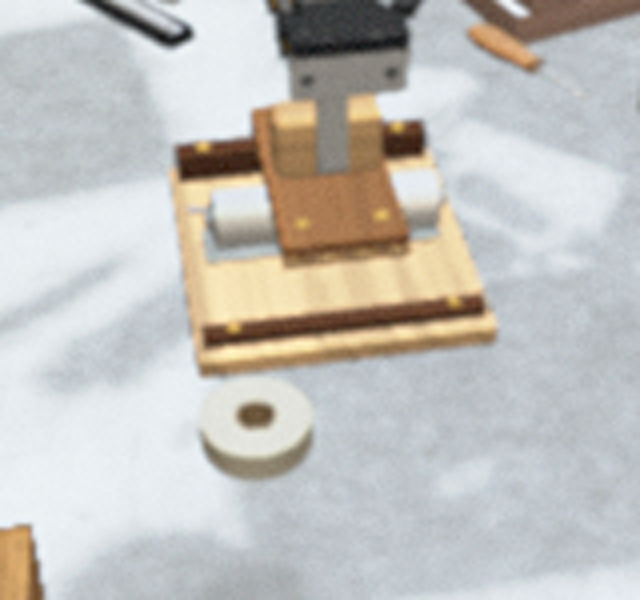

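Call:
servo_tool:
  rows:
    - [0.0001,0.001,-0.0003,0,0,0,-1]
    - [0.0003,0.003,-0.0003,0,0,0,-1]
    - [0.0007,0.006,-0.0003,0,0,0,-1]
    - [0.0011,0.009,-0.0003,0,0,0,-1]
    - [0.0015,0.012,-0.0003,0,0,0,-1]
    - [0.0019,0.015,-0.0003,0,0,0,-1]
    - [0.0022,0.017,-0.0003,0,0,0,-1]
    - [0.0023,0.018,-0.0003,0,0,0,-1]

```text
time_s: 20.87
ee_pos: [0.5372, 0.053, 0.0819]
eef_rot: [-3.137, -0.003, 3.016]
force: [-0.7, 0.2, 5.6]
grip_width: 0.0297
```

Call:
servo_tool:
  rows:
    - [0.0001,0.001,-0.0003,0,0,0,-1]
    - [0.0003,0.003,-0.0003,0,0,0,-1]
    - [0.0007,0.006,-0.0003,0,0,0,-1]
    - [0.0011,0.009,-0.0003,0,0,0,-1]
    - [0.0014,0.011,-0.0003,0,0,0,-1]
    - [0.0017,0.013,-0.0003,0,0,0,-1]
    - [0.0018,0.014,-0.0003,0,0,0,-1]
    - [0.0018,0.014,-0.0003,0,0,0,-1]

```text
time_s: 21.53
ee_pos: [0.5393, 0.0673, 0.0819]
eef_rot: [-3.137, -0.003, 3.016]
force: [-0.8, 0.3, 6.8]
grip_width: 0.0299
```

```bash
python3 look.py 21 p7
```

```text
[-0.7734  0.3242  6.8055] [-0.0388  0.0418 -0.1105] [-3.137  -0.0025  3.0162] [0.5393 0.0673 0.0819] 21.5333
side 293 rollerY,skew,z [ 0.0219 -0.0155  0.0376]
plate [0.0076 0.0055 0.0763] 466
top few
```

Call:
servo_tool:
  rows:
    - [0.0001,0.001,-0.0003,0,0.001,0,-1]
    - [0.0003,0.0025,-0.0003,0,0.002,0,-1]
    - [0.0005,0.004,-0.0003,0,0.003,0,-1]
    - [0.0007,0.0055,-0.00032,0,0.003,0,-1]
    - [0.0009,0.007,-0.00037,0,0.003,0,-1]
    - [0.0011,0.008,-0.00042,0,0.003,0,-1]
    - [0.0012,0.0086,-0.00045,0,0.003,0,-1]
    - [0.0012,0.0086,-0.00045,0,0.003,0,-1]

```text
time_s: 22.3
ee_pos: [0.5406, 0.0762, 0.0817]
eef_rot: [-3.137, -0.005, 3.017]
force: [-1.9, 1.0, 6.3]
grip_width: 0.0295
```

Call:
servo_tool:
  rows:
    - [0.0001,0.0005,-0.00033,0,0,0,-1]
    - [0.0001,0.001,-0.00037,0,0,0,-1]
    - [0.0002,0.0015,-0.0004,0,0,0,-1]
    - [0.0003,0.002,-0.00045,0,0,0,-1]
    - [0.0003,0.0025,-0.0005,0,0,0,-1]
    - [0.0004,0.003,-0.00055,0,0,0,-1]
    - [0.0004,0.003,-0.00055,0,0,0,-1]
    - [0.0004,0.003,-0.00055,0,0,0,-1]

```text
time_s: 22.97
ee_pos: [0.541, 0.0796, 0.0813]
eef_rot: [-3.137, -0.005, 3.017]
force: [-1.5, 2.8, 5.7]
grip_width: 0.0296
```

Call:
servo_tool:
  rows:
    - [0,0.0005,-0.0004,0,0,0,-1]
    - [0.0001,0.001,-0.00045,0,0,0,-1]
    - [0.0001,0.0015,-0.0005,0,0,0,-1]
    - [0.0002,0.002,-0.0006,0,0,0,-1]
    - [0.0002,0.0025,-0.00065,0,0,0,-1]
    - [0.0003,0.003,-0.00075,0,0,0,-1]
    - [0.0003,0.003,-0.00075,0,0,0,-1]
    - [0.0003,0.003,-0.00075,0,0,0,-1]

```text
time_s: 23.63
ee_pos: [0.5415, 0.083, 0.0809]
eef_rot: [-3.137, -0.004, 3.017]
force: [-1.6, 3.1, 7.0]
grip_width: 0.0294
```

Call:
servo_tool:
  rows:
    - [0,0.0005,-0.0004,0,0,0,-1]
    - [0.0001,0.001,-0.00045,0,0,0,-1]
    - [0.0001,0.0014,-0.00055,0,0,0,-1]
    - [0.0002,0.0018,-0.0006,0,0,0,-1]
    - [0.0002,0.0022,-0.0007,0,0,0,-1]
    - [0.0003,0.0025,-0.00075,0,0,0,-1]
    - [0.0003,0.0025,-0.00075,0,0,0,-1]
    - [0.0003,0.0025,-0.00075,0,0,0,-1]

```text
time_s: 24.3
ee_pos: [0.5418, 0.0861, 0.0804]
eef_rot: [-3.138, -0.004, 3.018]
force: [-2.0, 2.4, 6.6]
grip_width: 0.0298
```

```bash
python3 look.py 30 p8
```

```text
[-2.      2.3568  6.6209] [ 0.4069  0.2354 -0.0011] [-3.1377 -0.004   3.0175] [0.5418 0.0861 0.0804] 24.3
side 296 rollerY,skew,z [ 0.0315 -0.0166  0.0359]
plate [0.0058 0.0011 0.0745] 456
top few
```

Call:
servo_tool:
  rows:
    - [0,0.0003,-0.00035,0,0,0,-1]
    - [0,0.0006,-0.0004,0,0,0,-1]
    - [0.0001,0.0009,-0.00045,0,0,0,-1]
    - [0.0001,0.0012,-0.0005,0,0,0,-1]
    - [0.0001,0.0015,-0.00055,0,0,0,-1]
    - [0.0001,0.0017,-0.0006,0,0,0,-1]
    - [0.0001,0.0017,-0.0006,0,0,0,-1]
    - [0.0001,0.0017,-0.0006,0,0,0,-1]

```text
time_s: 25.07
ee_pos: [0.5421, 0.0882, 0.08]
eef_rot: [-3.138, -0.004, 3.018]
force: [-0.7, 3.0, 5.4]
grip_width: 0.0297
```

Call:
servo_tool:
  rows:
    - [0,0.0003,-0.00035,0,0,0,-1]
    - [0,0.0006,-0.0004,0,0,0,-1]
    - [0.0001,0.0009,-0.00045,0,0,0,-1]
    - [0.0001,0.0012,-0.0005,0,0,0,-1]
    - [0.0001,0.0015,-0.00055,0,0,0,-1]
    - [0.0001,0.0017,-0.0006,0,0,0,-1]
    - [0.0001,0.0017,-0.0006,0,0,0,-1]
    - [0.0001,0.0017,-0.0006,0,0,0,-1]

```text
time_s: 25.73
ee_pos: [0.5423, 0.0901, 0.0795]
eef_rot: [-3.138, -0.003, 3.018]
force: [0.0, 1.6, 5.4]
grip_width: 0.0296
```

Call:
servo_tool:
  rows:
    - [0,0.0003,-0.00035,0,0,0,-1]
    - [0,0.0006,-0.0004,0,0,0,-1]
    - [0.0001,0.0009,-0.00045,0,0.001,0,-1]
    - [0.0001,0.0012,-0.00045,0,0.001,0,-1]
    - [0.0001,0.0015,-0.00045,0,0.001,0,-1]
    - [0.0002,0.0018,-0.00045,0,0.001,0,-1]
    - [0.0002,0.0018,-0.00045,0,0.001,0,-1]
    - [0.0002,0.0018,-0.00045,0,0.001,0,-1]

```text
time_s: 26.4
ee_pos: [0.5428, 0.0919, 0.0793]
eef_rot: [-3.138, -0.003, 3.018]
force: [-0.4, 0.6, 5.8]
grip_width: 0.0294
```

```bash
python3 look.py 34 p9
```

```text
[-0.4434  0.5876  5.7807] [-0.0789 -0.0589 -0.0372] [-3.138  -0.0034  3.0181] [0.5428 0.0919 0.0793] 26.4
side 279 rollerY,skew,z [ 0.0345 -0.0129  0.0351]
plate [0.0057 0.0045 0.0736] 452
top few
```

Call:
servo_tool:
  rows:
    - [0.0001,0.001,-0.0003,0,0,0,-1]
    - [0.0003,0.0025,-0.0003,0,0,0,-1]
    - [0.0005,0.004,-0.0003,0,0,0,-1]
    - [0.0007,0.0055,-0.0003,0,0,0,-1]
    - [0.0009,0.007,-0.0003,0,0,0,-1]
    - [0.001,0.008,-0.0003,0,0,0,-1]
    - [0.0011,0.009,-0.0003,0,0,0,-1]
    - [0.0011,0.009,-0.0003,0,0,0,-1]

```text
time_s: 27.17
ee_pos: [0.544, 0.1008, 0.0792]
eef_rot: [-3.138, -0.003, 3.018]
force: [-1.7, 0.2, 7.2]
grip_width: 0.0299
```

Call:
servo_tool:
  rows:
    - [0,0.0004,-0.0003,0,0,0,-1]
    - [0.0001,0.0008,-0.0003,0,0,0,-1]
    - [0.0001,0.0012,-0.0003,0,0,0,-1]
    - [0.0002,0.0016,-0.0003,0,0,0,-1]
    - [0.0002,0.0018,-0.0003,0,0,0,-1]
    - [0.0002,0.0018,-0.0003,0,0,0,-1]
    - [0.0002,0.0018,-0.0003,0,0,0,-1]
    - [0.0002,0.0018,-0.0003,0,0,0,-1]

```text
time_s: 27.83
ee_pos: [0.5443, 0.1025, 0.0792]
eef_rot: [-3.137, -0.003, 3.018]
force: [-2.4, 0.8, 8.1]
grip_width: 0.0299
```

Call:
servo_tool:
  rows:
    - [0,0.0004,-0.0003,0,0,0,-1]
    - [0,0.0008,-0.0003,0,0,0,-1]
    - [0.0001,0.0012,-0.0003,0,0,0,-1]
    - [0.0001,0.0015,-0.0003,0,0,0,-1]
    - [0.0001,0.0015,-0.0003,0,0,0,-1]
    - [0.0001,0.0015,-0.0003,0,0,0,-1]
    - [0.0001,0.0015,-0.0003,0,0,0,-1]
    - [0.0001,0.0015,-0.0003,0,0,0,-1]

```text
time_s: 28.5
ee_pos: [0.5445, 0.1038, 0.0792]
eef_rot: [-3.137, -0.002, 3.018]
force: [-1.4, -0.3, 7.0]
grip_width: 0.0295
```

Call:
servo_tool:
  rows:
    - [0,0.0004,-0.0003,0,0,0,-1]
    - [0,0.0008,-0.0003,0,0,0,-1]
    - [0,0.0012,-0.0003,0,0,0,-1]
    - [0.0001,0.0015,-0.0003,0,0,0,-1]
    - [0.0001,0.0015,-0.0003,0,0,0,-1]
    - [0.0001,0.0015,-0.0003,0,0,0,-1]
    - [0.0001,0.0015,-0.0003,0,0,0,-1]
    - [0.0001,0.0015,-0.0003,0,0,0,-1]

```text
time_s: 29.17
ee_pos: [0.5447, 0.1049, 0.0792]
eef_rot: [-3.136, -0.002, 3.018]
force: [-1.7, -1.1, 7.8]
grip_width: 0.03
```

Call:
servo_tool:
  rows:
    - [0,0.0004,-0.0003,0,0.001,0,-1]
    - [0,0.0008,-0.00025,0,0.002,0,-1]
    - [0,0.0012,-0.0002,0,0.002,0,-1]
    - [0.0001,0.0015,-0.0001,0,0.002,0,-1]
    - [0.0001,0.0015,-0.0001,0,0.002,0,-1]
    - [0.0001,0.0015,-0.0001,0,0.002,0,-1]
    - [0.0001,0.0015,-0.0001,0,0.002,0,-1]
    - [0.0001,0.0015,-0.0001,0,0.002,0,-1]

```text
time_s: 29.83
ee_pos: [0.5449, 0.1059, 0.0793]
eef_rot: [-3.135, -0.004, 3.018]
force: [-1.4, -2.0, 7.7]
grip_width: 0.0295
```

```bash
python3 look.py 41 p10
```

```text
[-1.4125 -1.9785  7.6697] [-0.8046  0.2768  0.0433] [-3.1349 -0.0038  3.0183] [0.5449 0.1059 0.0793] 29.8333
side 283 rollerY,skew,z [ 0.0415 -0.012   0.0354]
plate [0.0009 0.0016 0.0736] 426
top 25 rollerY,skew,z [0.0356 0.0921 0.0373]
```

Call:
servo_tool:
  rows:
    - [0,0.0004,-0.0002,0.001,0,0,-1]
    - [0,0.0008,-0.0001,0.002,0,0,-1]
    - [0,0.0012,0,0.002,0,0,-1]
    - [0.0001,0.0016,0.0001,0.002,0,0,-1]
    - [0.0001,0.002,0.0001,0.002,0,0,-1]
    - [0.0001,0.002,0.0001,0.002,0,0,-1]
    - [0.0001,0.002,0.0001,0.002,0,0,-1]
    - [0.0001,0.002,0.0001,0.002,0,0,-1]

```text
time_s: 30.6
ee_pos: [0.5451, 0.1073, 0.0796]
eef_rot: [-3.136, -0.004, 3.018]
force: [-0.7, -2.5, 6.6]
grip_width: 0.0299
```

Call:
servo_tool:
  rows:
    - [0,0.0004,-0.0002,0.001,0,0,-1]
    - [0,0.0008,-0.0001,0.001,0,0,-1]
    - [0,0.0012,0,0.001,0,0,-1]
    - [0.0001,0.0016,0.0001,0.001,0,0,-1]
    - [0.0001,0.002,0.0002,0.001,0,0,-1]
    - [0.0001,0.002,0.0002,0.001,0,0,-1]
    - [0.0001,0.002,0.0002,0.001,0,0,-1]
    - [0.0001,0.002,0.0002,0.001,0,0,-1]

```text
time_s: 31.27
ee_pos: [0.5453, 0.1089, 0.0799]
eef_rot: [-3.136, -0.004, 3.018]
force: [-0.3, -2.2, 5.9]
grip_width: 0.0297
```

Call:
servo_tool:
  rows:
    - [0,0.0005,-0.0003,0,0,0,-1]
    - [0,0.001,-0.0002,0.001,0,0,-1]
    - [0.0001,0.0015,-0.0001,0.001,0,0,-1]
    - [0.0001,0.002,0,0.001,0,0,-1]
    - [0.0002,0.0025,0.0001,0.001,0,0,-1]
    - [0.0002,0.003,0.0001,0.001,0,0,-1]
    - [0.0002,0.003,0.0001,0.001,0,0,-1]
    - [0.0002,0.003,0.0001,0.001,0,0,-1]

```text
time_s: 31.93
ee_pos: [0.5456, 0.1114, 0.0803]
eef_rot: [-3.136, -0.003, 3.019]
force: [-1.9, -1.1, 7.8]
grip_width: 0.0297
```

Call:
servo_tool:
  rows:
    - [0,0.0005,-0.0003,0,0,0,-1]
    - [0,0.001,-0.0002,0.001,0,0,-1]
    - [0.0001,0.0015,-0.0001,0.001,0,0,-1]
    - [0.0001,0.002,0,0.001,0,0,-1]
    - [0.0002,0.0025,0.0001,0.001,0,0,-1]
    - [0.0002,0.003,0.0001,0.001,0,0,-1]
    - [0.0002,0.003,0.0001,0.001,0,0,-1]
    - [0.0002,0.003,0.0001,0.001,0,0,-1]

```text
time_s: 32.6
ee_pos: [0.546, 0.1141, 0.0806]
eef_rot: [-3.136, -0.003, 3.019]
force: [-0.7, 0.1, 8.3]
grip_width: 0.0297
```

```bash
python3 look.py 45 p11
```

```text
[-0.6877  0.0763  8.3377] [-0.615   0.1894 -0.016 ] [-3.1364 -0.0032  3.0186] [0.546  0.1141 0.0806] 32.6
side 286 rollerY,skew,z [ 0.0458 -0.0086  0.0365]
plate [0.0086 0.0022 0.0748] 430
top 31 rollerY,skew,z [ 0.0555 -0.1443  0.0378]
```

View pics/p11.png

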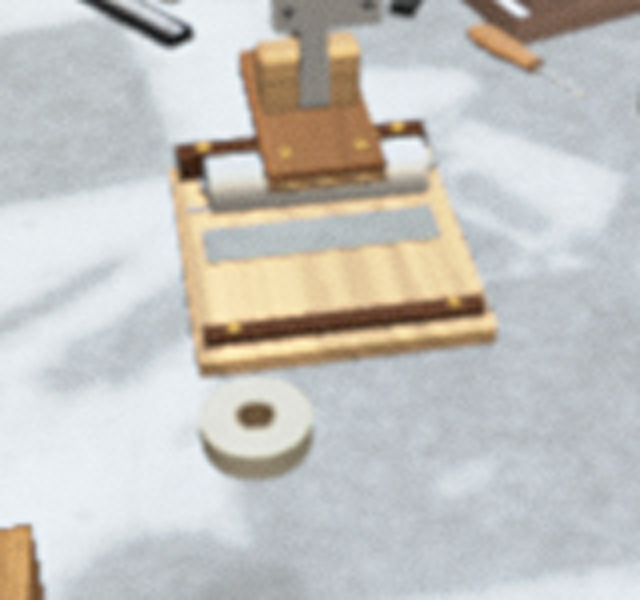

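Call:
servo_tool:
  rows:
    - [0,0.0006,-0.0002,0,0.001,0,-1]
    - [0.0001,0.0012,-0.0001,0,0.001,0,-1]
    - [0.0001,0.0018,-0.0001,0,0.001,0,-1]
    - [0.0002,0.0024,0,0,0.001,0,-1]
    - [0.0003,0.003,0,0,0.001,0,-1]
    - [0.0003,0.0036,0.0001,0,0.001,0,-1]
    - [0.0004,0.004,0.0001,0,0.001,0,-1]
    - [0.0004,0.004,0.0001,0,0.001,0,-1]

```text
time_s: 33.37
ee_pos: [0.5465, 0.1178, 0.0809]
eef_rot: [-3.136, -0.004, 3.019]
force: [-1.2, -0.1, 6.4]
grip_width: 0.0299
```

Call:
servo_tool:
  rows:
    - [0,0.0006,-0.0003,0,0,0,-1]
    - [0.0001,0.0012,-0.0002,0,0,0,-1]
    - [0.0001,0.0018,-0.0002,0,0,0,-1]
    - [0.0002,0.0024,-0.0001,0,0,0,-1]
    - [0.0003,0.003,-0.0001,0,0,0,-1]
    - [0.0003,0.0036,-0.0001,0,0,0,-1]
    - [0.0004,0.004,-0.0001,0,0,0,-1]
    - [0.0004,0.004,-0.0001,0,0,0,-1]

```text
time_s: 34.03
ee_pos: [0.547, 0.1217, 0.081]
eef_rot: [-3.135, -0.004, 3.019]
force: [-2.2, -0.2, 6.0]
grip_width: 0.0299
```

Call:
servo_tool:
  rows:
    - [0,0.0008,-0.0003,0.001,0,0,-1]
    - [0.0001,0.0016,-0.0003,0.001,0,0,-1]
    - [0.0002,0.0024,-0.0003,0.001,0,0,-1]
    - [0.0003,0.0032,-0.0003,0.001,0,0,-1]
    - [0.0004,0.004,-0.0003,0.001,0,0,-1]
    - [0.0005,0.0048,-0.0003,0.001,0,0,-1]
    - [0.0006,0.0056,-0.0003,0.001,0,0,-1]
    - [0.0006,0.0056,-0.0003,0.001,0,0,-1]

```text
time_s: 34.7
ee_pos: [0.5477, 0.1273, 0.081]
eef_rot: [-3.136, -0.003, 3.019]
force: [-2.1, 0.9, 7.6]
grip_width: 0.0297
```

Call:
servo_tool:
  rows:
    - [0,0.0006,-0.0003,0,0,0,-1]
    - [0.0001,0.0012,-0.0003,0,0,0,-1]
    - [0.0002,0.0018,-0.0004,0,0,0,-1]
    - [0.0002,0.0024,-0.0004,0,0,0,-1]
    - [0.0003,0.003,-0.0004,0,0,0,-1]
    - [0.0003,0.0035,-0.0005,0,0,0,-1]
    - [0.0003,0.0035,-0.0005,0,0,0,-1]
    - [0.0003,0.0035,-0.0005,0,0,0,-1]

```text
time_s: 35.37
ee_pos: [0.5482, 0.1308, 0.0807]
eef_rot: [-3.136, -0.003, 3.019]
force: [-1.1, 1.6, 6.7]
grip_width: 0.0293
```

```bash
python3 look.py 53 p12
```

```text
[-1.1444  1.5771  6.7395] [-0.0708  0.0819 -0.0431] [-3.1357 -0.0027  3.019 ] [0.5482 0.1308 0.0807] 35.3667
side 288 rollerY,skew,z [ 0.0537 -0.0119  0.0367]
plate [0.0092 0.0022 0.075 ] 392
top 53 rollerY,skew,z [ 0.0541 -0.0148  0.0368]
```

Call:
servo_tool:
  rows:
    - [0,0.0005,-0.0003,0,0.001,0,-1]
    - [0.0001,0.001,-0.0004,0,0.002,0,-1]
    - [0.0001,0.0015,-0.0004,0,0.002,0,-1]
    - [0.0002,0.002,-0.0005,0,0.002,0,-1]
    - [0.0002,0.0025,-0.0005,0,0.002,0,-1]
    - [0.0003,0.003,-0.0006,0,0.002,0,-1]
    - [0.0003,0.003,-0.0006,0,0.002,0,-1]
    - [0.0003,0.003,-0.0006,0,0.002,0,-1]

```text
time_s: 36.13
ee_pos: [0.5486, 0.1339, 0.0805]
eef_rot: [-3.135, -0.004, 3.019]
force: [-1.3, 2.5, 7.5]
grip_width: 0.0299
```

Call:
servo_tool:
  rows:
    - [0,0.0004,-0.0003,0,0,0,-1]
    - [0,0.0008,-0.0004,0,0,0,-1]
    - [0.0001,0.0012,-0.0004,0,0,0,-1]
    - [0.0001,0.0016,-0.0005,0,0,0,-1]
    - [0.0002,0.002,-0.0006,0,0,0,-1]
    - [0.0002,0.0024,-0.0006,0,0,0,-1]
    - [0.0002,0.0024,-0.0007,0,0,0,-1]
    - [0.0002,0.0024,-0.0007,0,0,0,-1]

```text
time_s: 36.8
ee_pos: [0.549, 0.1364, 0.0801]
eef_rot: [-3.135, -0.004, 3.019]
force: [-2.0, 2.4, 6.6]
grip_width: 0.0294
```

Call:
servo_tool:
  rows:
    - [0,0.0004,-0.0003,0,0,0,-1]
    - [0,0.0008,-0.0004,0,0,0,-1]
    - [0.0001,0.0012,-0.0004,0,0,0,-1]
    - [0.0001,0.0015,-0.0005,0,0,0,-1]
    - [0.0002,0.0018,-0.0006,0,0,0,-1]
    - [0.0002,0.002,-0.00065,0,0,0,-1]
    - [0.0002,0.002,-0.00065,0,0,0,-1]
    - [0.0002,0.002,-0.00065,0,0,0,-1]

```text
time_s: 37.47
ee_pos: [0.5492, 0.1387, 0.0797]
eef_rot: [-3.136, -0.004, 3.019]
force: [-1.2, 2.9, 6.8]
grip_width: 0.0294
```

Call:
servo_tool:
  rows:
    - [0,0.0004,-0.0003,0,0,0,-1]
    - [0,0.0008,-0.0004,0,0,0,-1]
    - [0.0001,0.0012,-0.0004,0,0,0,-1]
    - [0.0001,0.0015,-0.0005,0,0,0,-1]
    - [0.0002,0.0018,-0.0006,0,0,0,-1]
    - [0.0002,0.002,-0.00065,0,0,0,-1]
    - [0.0002,0.002,-0.00065,0,0,0,-1]
    - [0.0002,0.002,-0.00065,0,0,0,-1]

```text
time_s: 38.13
ee_pos: [0.5495, 0.1409, 0.0794]
eef_rot: [-3.136, -0.003, 3.02]
force: [-1.2, 2.5, 6.9]
grip_width: 0.0295
```

```bash
python3 look.py 58 p13
```

```text
[-1.2454  2.5463  6.8512] [ 0.1712  0.1025 -0.0486] [-3.1358 -0.0031  3.0196] [0.5495 0.1409 0.0794] 38.1333
side 291 rollerY,skew,z [ 0.059  -0.0104  0.0354]
plate [0.0057 0.0036 0.0735] 389
top 74 rollerY,skew,z [ 0.059  -0.0095  0.0356]
```

Call:
servo_tool:
  rows:
    - [0,0.0004,-0.0003,0,0,0,-1]
    - [0,0.0008,-0.0004,0,0,0,-1]
    - [0.0001,0.0012,-0.0004,0,0,0,-1]
    - [0.0001,0.0015,-0.0005,0,0,0,-1]
    - [0.0002,0.0018,-0.0005,0,0,0,-1]
    - [0.0002,0.002,-0.0005,0,0,0,-1]
    - [0.0002,0.002,-0.0005,0,0,0,-1]
    - [0.0002,0.002,-0.0005,0,0,0,-1]

```text
time_s: 38.9
ee_pos: [0.5498, 0.1429, 0.079]
eef_rot: [-3.136, -0.003, 3.02]
force: [-0.6, 1.4, 6.8]
grip_width: 0.0299
```

Call:
servo_tool:
  rows:
    - [0,0.0004,-0.0003,0,0,0,-1]
    - [0,0.0008,-0.0003,0,0,0,-1]
    - [0.0001,0.0012,-0.0003,0,0,0,-1]
    - [0.0001,0.0015,-0.0003,0,0,0,-1]
    - [0.0001,0.0015,-0.0003,0,0,0,-1]
    - [0.0001,0.0015,-0.0003,0,0,0,-1]
    - [0.0001,0.0015,-0.0003,0,0,0,-1]
    - [0.0001,0.0015,-0.0003,0,0,0,-1]

```text
time_s: 39.57
ee_pos: [0.55, 0.1442, 0.0789]
eef_rot: [-3.135, -0.002, 3.02]
force: [-1.6, 0.2, 7.0]
grip_width: 0.0295
```

Call:
servo_tool:
  rows:
    - [0,0.0004,-0.0003,0,0,0,-1]
    - [0,0.0008,-0.0003,0,0.001,0,-1]
    - [0.0001,0.0012,-0.0003,0,0.001,0,-1]
    - [0.0001,0.0016,-0.0003,0,0.001,0,-1]
    - [0.0002,0.002,-0.0003,0,0.001,0,-1]
    - [0.0002,0.002,-0.0003,0,0.001,0,-1]
    - [0.0002,0.002,-0.0003,0,0.001,0,-1]
    - [0.0002,0.002,-0.0003,0,0.001,0,-1]

```text
time_s: 40.23
ee_pos: [0.5503, 0.1461, 0.0789]
eef_rot: [-3.135, -0.003, 3.02]
force: [-1.4, -0.1, 6.7]
grip_width: 0.0296
```

Call:
servo_tool:
  rows:
    - [0,0.0004,-0.0003,0,0,0,-1]
    - [0,0.0008,-0.0003,0,0,0,-1]
    - [0.0001,0.0012,-0.0003,0,0,0,-1]
    - [0.0001,0.0016,-0.0003,0,0,0,-1]
    - [0.0002,0.002,-0.0003,0,0,0,-1]
    - [0.0002,0.002,-0.0003,0,0,0,-1]
    - [0.0002,0.002,-0.0003,0,0,0,-1]
    - [0.0002,0.002,-0.0003,0,0,0,-1]

```text
time_s: 40.9
ee_pos: [0.5506, 0.1475, 0.0788]
eef_rot: [-3.133, -0.003, 3.02]
force: [-0.8, -1.6, 7.2]
grip_width: 0.03
```

```bash
python3 look.py 61 p14
```

```text
[-0.7995 -1.5778  7.1756] [-0.9883  0.1656 -0.0485] [-3.1335 -0.0027  3.02  ] [0.5506 0.1475 0.0788] 40.9
side 288 rollerY,skew,z [ 0.062  -0.008   0.0351]
plate [ 0.0037 -0.0021  0.0731] 387
top 93 rollerY,skew,z [ 0.062  -0.01    0.0361]
```

View pics/p14.png

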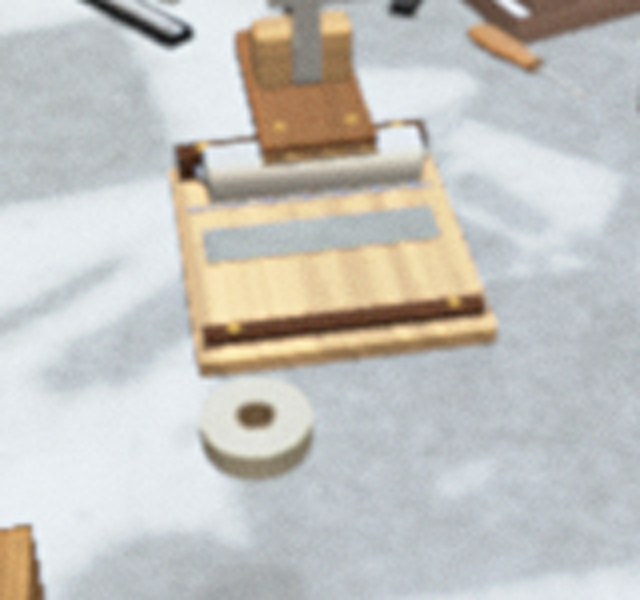

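Call:
servo_tool:
  rows:
    - [0,0.0003,-0.0002,0.001,0,0,-1]
    - [0,0.0006,-0.0002,0.002,0,0,-1]
    - [0,0.0009,-0.0002,0.002,0,0,-1]
    - [0,0.0012,-0.0002,0.002,0,0,-1]
    - [0.0001,0.0015,-0.0002,0.002,0,0,-1]
    - [0.0001,0.0015,-0.0002,0.002,0,0,-1]
    - [0.0001,0.0015,-0.0002,0.002,0,0,-1]
    - [0.0001,0.0015,-0.0002,0.002,0,0,-1]

```text
time_s: 41.67
ee_pos: [0.5508, 0.1483, 0.0788]
eef_rot: [-3.134, -0.003, 3.02]
force: [-0.7, -3.9, 6.9]
grip_width: 0.03
```

Call:
servo_tool:
  rows:
    - [0,0.0003,-0.0003,0,0,0,-1]
    - [0,0.0006,-0.0003,0.001,0,0,-1]
    - [0,0.0009,-0.0003,0.001,0,0,-1]
    - [0,0.0012,-0.0003,0.001,0,0,-1]
    - [0,0.0012,-0.0003,0.001,0,0,-1]
    - [0,0.0012,-0.0003,0.001,0,0,-1]
    - [0,0.0012,-0.0003,0.001,0,0,-1]
    - [0,0.0012,-0.0003,0.001,0,0,-1]

```text
time_s: 42.33
ee_pos: [0.551, 0.1486, 0.0788]
eef_rot: [-3.133, -0.002, 3.02]
force: [-0.9, -4.5, 8.6]
grip_width: 0.0296
```

```bash
python3 look.py 61 p15
```

```text
[-0.8769 -4.4513  8.6065] [-1.517   0.1991 -0.0788] [-3.1334 -0.0023  3.0199] [0.551  0.1486 0.0788] 42.3333
side 289 rollerY,skew,z [0.062  0.0007 0.0351]
plate [0.002  0.0006 0.073 ] 375
top 94 rollerY,skew,z [ 0.0621 -0.0065  0.0362]
```

Call:
servo_tool:
  rows:
    - [0,-0.0001,0,0,0,0,-1]
    - [0,-0.0001,0.001,0.003,0,0,-1]
    - [0,-0.0001,0.004,0.003,0,0,-1]
    - [0,-0.0001,0.01,0.003,0,0,-1]
    - [0,-0.0001,0.018,0.003,0,0,-1]
    - [0,0,0.025,0.003,0,0,-1]
    - [0,0,0.03,0.003,0,0,-1]
    - [0,0,0.03,0.003,0,0,-1]

```text
time_s: 43.1
ee_pos: [0.5516, 0.1488, 0.1103]
eef_rot: [-3.137, -0.001, 3.02]
force: [0.0, -0.3, -1.9]
grip_width: 0.03
```

```bash
python3 look.py 61 p16; python3 - <<'E'
from h import *
np.set_printoptions(precision=3,suppress=True)
t=shot('top'); C=cloud(t)
m=(C[...,0]>.48)&(C[...,0]<.63)&(C[...,1]>.16)&(C[...,1]<.36)
print(np.nanpercentile(C[m][:,2],[1,50,99,100]))
cv2.imwrite('pics/t2.png',cv2.resize(t['image'][120:250,150:350],(800,520),interpolation=cv2.INTER_CUBIC)[:,:,::-1])
E
```

```text
[ 0.0441 -0.3485 -1.8946] [-0.0045 -0.0481  0.0096] [-3.1371 -0.0007  3.02  ] [0.5516 0.1488 0.1103] 43.1
side 289 rollerY,skew,z [0.0621 0.0014 0.0352]
plate [0.0059 0.0052 0.1046] 384
top 78 rollerY,skew,z [ 0.0618 -0.0017  0.0358]
[-0.006  0.006  0.449  0.46 ]
```

View pics/t2.png

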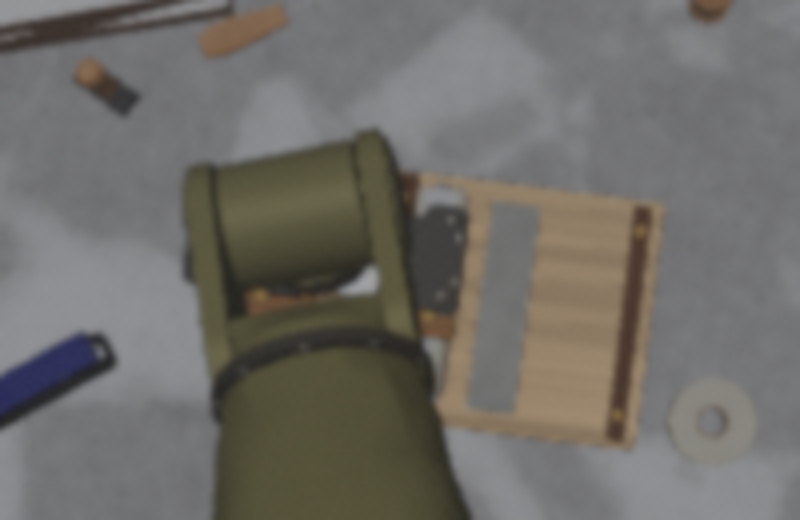

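View pics/p16.png

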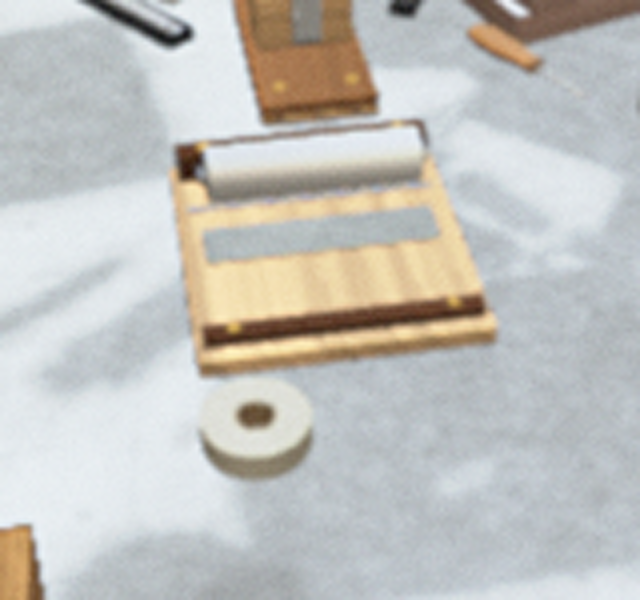

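```bash
python3 - <<'E'
import numpy as np
C=np.load('C.npy')
m=(C[...,0]>.49)&(C[...,0]<.625)&(C[...,1]>.155)&(C[...,1]<.36)
print(np.nanpercentile(C[m][:,2],[0,1,50,99,100]))
E
```

```text
[-0.00533654 -0.0038443  -0.00012378  0.05392834  0.06061382]
```

Call:
servo_tool:
  rows:
    - [0,0.01,0,0,0,0,-1]
    - [0.001,0.028,0,0,0,0,-1]
    - [0.003,0.048,0,0,0,0,-1]
    - [0.004,0.068,0,0,0,0,-1]
    - [0.006,0.086,0,0,0,0,-1]
    - [0.007,0.098,0,0,0,0,-1]
    - [0.007,0.104,0,0,0,0,-1]
    - [0.007,0.104,0,0,0,0,-1]

```text
time_s: 43.92
ee_pos: [0.5575, 0.2537, 0.1082]
eef_rot: [-3.136, -0.003, 3.021]
force: [-0.6, 0.3, -2.5]
grip_width: 0.0295
```

```bash
python3 - <<'E'
import numpy as np
C=np.load('C.npy')
m=(C[...,0]>.49)&(C[...,0]<.625)&(C[...,1]>.155)&(C[...,1]<.36)&(C[...,2]>.008)
P=C[m]; print(len(P),P.min(0),P.max(0))
E
```

```text
66 [0.49071595 0.33513869 0.00802327] [0.51223767 0.35985324 0.06061382]
```

Call:
servo_tool:
  rows:
    - [0.003,-0.004,-0.01,0,0,0,-1]
    - [0.006,-0.008,-0.025,0,0,0,-1]
    - [0.008,-0.012,-0.04,0,0,0,-1]
    - [0.009,-0.012,-0.055,0,0,0,-1]
    - [0.009,-0.012,-0.067,0,0,0,-1]
    - [0.009,-0.012,-0.075,0,0,0,-1]
    - [0.009,-0.012,-0.08,0,0,0,-1]
    - [0.009,-0.012,-0.08,0,0,0,-1]

```text
time_s: 44.58
ee_pos: [0.5662, 0.2413, 0.0272]
eef_rot: [-3.135, -0.005, 3.021]
force: [-0.4, 0.5, -2.8]
grip_width: 0.0294
```

Call:
servo_tool:
  rows:
    - [0,0,-0.0005,0,0,0,-1]
    - [0,0,-0.001,0,0,0,-1]
    - [0,0,-0.0015,0,0,0,-1]
    - [0,0,-0.002,0,0,0,-1]
    - [0,0,-0.0025,0,0,0,-1]
    - [0,0,-0.003,0,0,0,-1]
    - [0,0,-0.003,0,0,0,-1]
    - [0,0,-0.003,0,0,0,-1]

```text
time_s: 45.25
ee_pos: [0.5662, 0.2413, 0.0242]
eef_rot: [-3.135, -0.005, 3.021]
force: [0.5, 0.1, -2.8]
grip_width: 0.0297
```

Call:
servo_tool:
  rows:
    - [0,0,-0.0002,0,0,0,-1]
    - [0,0,-0.0004,0,0,0,-1]
    - [0,0,-0.0006,0,0,0,-1]
    - [0,0,-0.0008,0,0,0,-1]
    - [0,0,-0.0009,0,0,0,-1]
    - [0,0,-0.0009,0,0,0,-1]
    - [0,0,-0.0009,0,0,0,-1]
    - [0,0,-0.0009,0,0,0,-1]

```text
time_s: 45.92
ee_pos: [0.5663, 0.2412, 0.0239]
eef_rot: [-3.136, -0.004, 3.021]
force: [-3.9, -4.1, 6.5]
grip_width: 0.0291
```

Call:
servo_tool:
  rows:
    - [-0.0001,-0.0001,0,0,0,0,-1]
    - [-0.0001,-0.0001,0,0,0,0,-1]
    - [-0.0001,-0.0001,0,0,0,0,-0.4]
    - [-0.0001,-0.0001,0,0,0,0,-0.3]
    - [-0.0001,-0.0001,0,0,0,0,-0.2]
    - [-0.0001,-0.0001,0,0,0,0,-0.1]
    - [-0.0001,-0.0001,0,0,0,0,0]
    - [-0.0001,-0.0001,0,0,0,0,0.1]
  newtons: 20

```text
time_s: 46.58
ee_pos: [0.5663, 0.2412, 0.024]
eef_rot: [-3.136, -0.004, 3.021]
force: [-1.1, 0.8, 0.3]
grip_width: 0.0501
```

Call:
servo_tool:
  rows:
    - [0,0,0,0,0,0,0.3]
    - [0,0,0,0,0,0,0.5]
    - [0,0,0,0,0,0,0.5]
    - [0,0,0,0,0,0,0.5]
    - [0,0,0.003,0,0,0,0.5]
    - [0,0,0.01,0,0,0,0.5]
    - [0,0,0.02,0,0,0,0.5]
    - [0,0,0.035,0,0,0,0.5]

```text
time_s: 47.25
ee_pos: [0.5659, 0.2411, 0.0594]
eef_rot: [-3.135, -0.005, 3.021]
force: [-1.2, 0.2, 0.0]
grip_width: 0.0706
```

Raise clear and away for a last look.

Call:
servo_tool:
  rows:
    - [0,0,0.015,0,0,0,0.5]
    - [0,0,0.04,0,0,0,0.5]
    - [0,0,0.07,0,0,0,0.5]
    - [-0.01,0.01,0.1,0,0,0,0.5]
    - [-0.03,0.03,0.13,0,0,0,0.5]
    - [-0.05,0.05,0.15,0,0,0,0.5]
    - [-0.07,0.075,0.16,0,0,0,0.5]
    - [-0.09,0.1,0.16,0,0,0,0.5]

```text
time_s: 47.92
ee_pos: [0.4757, 0.3422, 0.2237]
eef_rot: [-3.139, -0.001, 3.02]
force: [0.1, 1.1, -0.2]
grip_width: 0.0705
```

Call:
servo_tool:
  rows:
    - [-0.02,0.02,0,0,0,0,0.5]
    - [-0.04,0.04,0,0,0,0,0.5]
    - [-0.06,0.06,0,0,0,0,0.5]
    - [-0.08,0.08,0,0,0,0,0.5]
    - [-0.1,0.09,0,0,0,0,0.5]
    - [-0.11,0.1,0,0,0,0,0.5]
    - [-0.11,0.1,0,0,0,0,0.5]
    - [-0.11,0.1,0,0,0,0,0.5]

```text
time_s: 48.58
ee_pos: [0.3658, 0.4423, 0.2244]
eef_rot: [-3.139, -0.0, 3.021]
force: [0.5, -1.2, -0.3]
grip_width: 0.0703
```

```bash
python3 look.py 61 p17; python3 - <<'E'
from h import *
np.set_printoptions(precision=4,suppress=True)
t=shot('top'); cv2.imwrite('pics/t3.png',cv2.resize(t['image'][100:310,120:440],(800,525),interpolation=cv2.INTER_CUBIC)[:,:,::-1])
q=shot('side','s3')
for n,p in(('t',t),('s',q)):
    C=cloud(p); x,y,z=C[...,0],C[...,1],C[...,2]
    m=(abs(x-.566)<.07)&(abs(y-.241)<.1)
    s,k,P=plane(C,m&(z>.012)&(z<.024),[.566,.241]); print(n,'plate',s,k,cv2.minAreaRect((P[:,:2]*1000).astype(np.float32)))
    print('top',np.nanmedian(z[m&(z>.055)&(z<.08)]))
E
```

```text
[ 0.4826 -1.162  -0.3219] [ 0.0247 -0.0359 -0.006 ] [-3.1393 -0.0001  3.0213] [0.3658 0.4423 0.2244] 48.5833
side 689 rollerY,skew,z [ 0.0618 -0.0009  0.0352]
plate [-0.1539  0.0409  0.2267] 8
top 648 rollerY,skew,z [0.0618 0.0012 0.0355]
t plate [ 0.0067 -0.0002  0.0179] 737 ((562.7078247070312, 226.74757385253906), (191.4239959716797, 89.9296646118164), 78.31903076171875)
top 0.06282490813253738
s plate [-0.0018 -0.0051  0.0171] 358 ((564.7515869140625, 239.30850219726562), (160.11749267578125, 79.8606185913086), 83.72014617919922)
top 0.06231694160391628
```

View pics/t3.png

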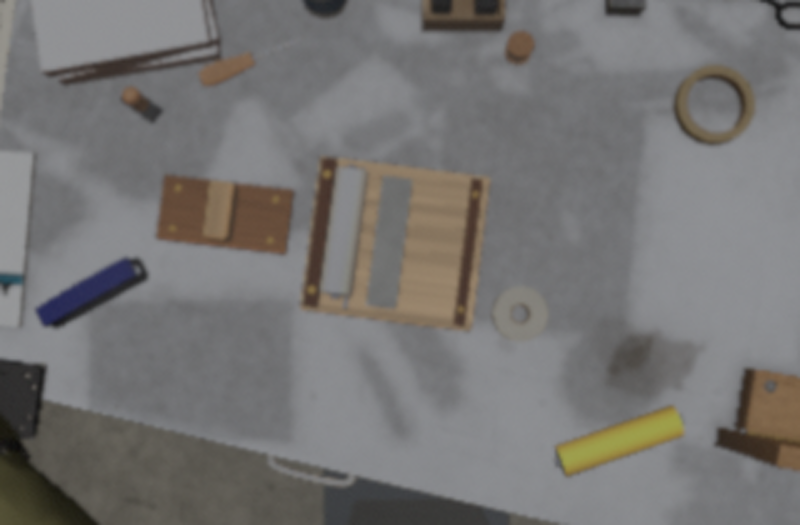

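View pics/s3.png

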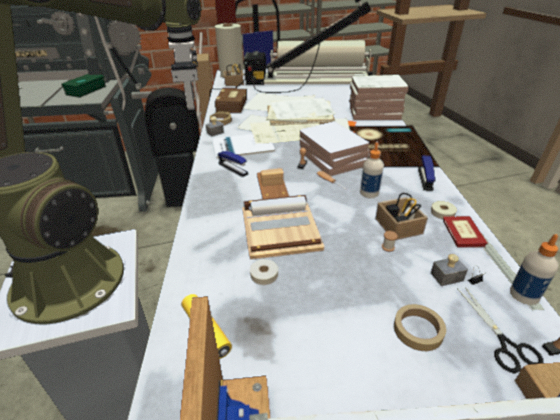

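The last pictures show the roller lying against the stop bar (top crop around (345,230)). The pad stands flat to the left of the board at about (225,213), and nothing else has moved. Handing in.

```bash
python3 -c "
from station import hand_in
print(hand_in())"
```

```text
the job is handed in; nothing more can be done
None
```

The job is done and handed in at about 49 s. The roller is home against the stop bar, and the pad stands on the bench with the gripper clear.

**Rolling:** I took the pad by its handle and laid the sole on the roller. I rolled it over the strip (about 2.5 mm thick), over the rib and against the stop in one pressed stroke. The press read 8 to 12 N at the end of every move, taking off the pad's own weight. Force was not read within a move, so short peaks between readings can't be ruled out.

**Last checks:**
- **Roller:** both cameras put its axis at y = +61.8 mm on the board, parallel to within about 0.001 rad. The top of the home range is +62 mm. The fitted axis height was 35.2 to 35.5 mm against the ideal 36, the same small low reading as when it lay flat at the start.
- **Pad:** it stands flat, sole down, left of the board with a gap of about 25 mm. Handle top and plate heights agreed with the sizes given to within about 2 mm.
- **Everything else:** nothing else appears to have moved in the pictures.

**What disagreed:**
- The top and side cameras differed by 1 to 3 mm on positions.
- The pad fit from the top camera caught an edge of the board, so I went by the side camera's fit.
- In the pictures the pad seemed tilted by up to about 0.01 rad while rolling, near the limit of what I could measure.

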